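# Return the plug gauges to the clip rack in their order

### The job

The four plug gauges lying in the V-rests on the granite plate have just been checked, in the order in which they lie. Move them to the wooden rack in the same left-to-right order, one gauge to each pair of spring clips, handle centred between the two, pressing it straight down until it is snapped fully home. Do not knock the dial indicator stand, and leave the gauges lying free in their clips.

Things in the scene. Friction and masses are not known exactly. Their poses are not given: they have to be found in the camera images.
- gauge_red_mid (a point): Plug gauge, loose, about 110 g, lying level: round red handle 16 mm in diameter, 90 mm long, with a bare steel member 13 mm in diameter on each end (30 mm long at +x, 14 mm at -x). This point is the middle of the handle, on its axis. x runs along the handle; it may roll about x.
- gauge_blue_mid (a point): Plug gauge, loose, about 110 g, lying level: round blue handle 16 mm in diameter, 90 mm long, with a bare steel member 6 mm in diameter on each end (30 mm long at +x, 14 mm at -x). This point is the middle of the handle, on its axis. x runs along the handle; it may roll about x.
- gauge_yellow_mid (a point): Plug gauge, loose, about 110 g, lying level: round yellow handle 16 mm in diameter, 90 mm long, with a bare steel member 10 mm in diameter on each end (30 mm long at +x, 14 mm at -x). This point is the middle of the handle, on its axis. x runs along the handle; it may roll about x.
- gauge_green_mid (a point): Plug gauge, loose, about 110 g, lying level: round green handle 16 mm in diameter, 90 mm long, with a bare steel member 8 mm in diameter on each end (30 mm long at +x, 14 mm at -x). This point is the middle of the handle, on its axis. x runs along the handle; it may roll about x.
- rest_red: Fixed steel V-rest where the red gauge lies at the start (all rests look alike). Origin: underside, on the granite plate 50 mm above the table. Two V uprights 14 mm thick at x = -36 and +36 mm, 58 mm free between them for the fingers. Handle axis along x, 42 mm above the origin, 34 mm above the 94 x 32 mm base. The rests stand in a row along y (to the left), 66 to 82 mm apart.
- rest_blue: Fixed steel V-rest where the blue gauge lies at the start (all rests look alike). Origin: underside, on the granite plate 50 mm above the table. Two V uprights 14 mm thick at x = -36 and +36 mm, 58 mm free between them for the fingers. Handle axis along x, 42 mm above the origin, 34 mm above the 94 x 32 mm base. The rests stand in a row along y (to the left), 66 to 82 mm apart.
- rest_yellow: Fixed steel V-rest where the yellow gauge lies at the start (all rests look alike). Origin: underside, on the granite plate 50 mm above the table. Two V uprights 14 mm thick at x = -36 and +36 mm, 58 mm free between them for the fingers. Handle axis along x, 42 mm above the origin, 34 mm above the 94 x 32 mm base. The rests stand in a row along y (to the left), 66 to 82 mm apart.
- rest_green: Fixed steel V-rest where the green gauge lies at the start (all rests look alike). Origin: underside, on the granite plate 50 mm above the table. Two V uprights 14 mm thick at x = -36 and +36 mm, 58 mm free between them for the fingers. Handle axis along x, 42 mm above the origin, 34 mm above the 94 x 32 mm base. The rests stand in a row along y (to the left), 66 to 82 mm apart.
- rack: Fixed brown board 180 x 320 x 12 mm, origin on its underside. Stations at x = 0, y = 112.5, 37.5, -37.5, -112.5 mm (+y left), each two 14 mm wide spring clips at x = -36 and +36, 58 mm free between for the fingers. Gauge along x, pushed down (about 8 N): mouth 28 mm wide at z = 61 opens over the handle (takes 4 mm off-centre), snaps shut. Home: handle axis at z = 42 mm.
- stand: Dial indicator on a blue magnetic base 50 x 60 x 55 mm with a steel column and an arm, 205 mm high, loose, 1.3 kg; it stands behind the work and is not to be knocked. Origin: centre of the base's underside; the arm with the dial reaches 110 mm to its +y.

How it is judged:
At the end, for the whole second after the job is handed in: Each gauge lies in a clip pair of its own: handle middle within 6 mm across and 15 mm lengthwise of the station, axis within 4 mm of 42 mm above the rack origin and 0.12 rad of the rack x; order along the rack as the V-rests on the plate; all at rest, fingers off the gauges (z of gauge_red_mid in the frame of rack between 0.038 and 0.046 m and x of gauge_red_mid in the frame of rack between -0.015 and 0.015 m and (y of gauge_red_mid in the frame of rack between 0.1065 and 0.1185 m or y of gauge_red_mid in the frame of rack between 0.0315 and 0.0435 m or y of gauge_red_mid in the frame of rack between -0.0435 and -0.0315 m or y of gauge_red_mid in the frame of rack between -0.1185 and -0.1065 m) and angle between the x axis of each of gauge_red_mid, gauge_blue_mid, gauge_yellow_mid, gauge_green_mid and the x axis of rack, either way round below 0.12 rad and linear speed of each of gauge_red, gauge_blue, gauge_yellow, gauge_green below 0.02 m/s and contact force between each of gauge_red, gauge_blue, gauge_yellow, gauge_green and the fingers below 0.05 N and z of gauge_blue_mid in the frame of rack between 0.038 and 0.046 m and x of gauge_blue_mid in the frame of rack between -0.015 and 0.015 m and (y of gauge_blue_mid in the frame of rack between 0.1065 and 0.1185 m or y of gauge_blue_mid in the frame of rack between 0.0315 and 0.0435 m or y of gauge_blue_mid in the frame of rack between -0.0435 and -0.0315 m or y of gauge_blue_mid in the frame of rack between -0.1185 and -0.1065 m) and z of gauge_yellow_mid in the frame of rack between 0.038 and 0.046 m and x of gauge_yellow_mid in the frame of rack between -0.015 and 0.015 m and (y of gauge_yellow_mid in the frame of rack between 0.1065 and 0.1185 m or y of gauge_yellow_mid in the frame of rack between 0.0315 and 0.0435 m or y of gauge_yellow_mid in the frame of rack between -0.0435 and -0.0315 m or y of gauge_yellow_mid in the frame of rack between -0.1185 and -0.1065 m) and z of gauge_green_mid in the frame of rack between 0.038 and 0.046 m and x of gauge_green_mid in the frame of rack between -0.015 and 0.015 m and (y of gauge_green_mid in the frame of rack between 0.1065 and 0.1185 m or y of gauge_green_mid in the frame of rack between 0.0315 and 0.0435 m or y of gauge_green_mid in the frame of rack between -0.0435 and -0.0315 m or y of gauge_green_mid in the frame of rack between -0.1185 and -0.1065 m) and ((y of rest_red in the frame of rest_blue above 0 m and ((y of gauge_red_mid in the frame of rack above 0.075 m and y of gauge_blue_mid in the frame of rack below 0.075 m) or (y of gauge_red_mid in the frame of rack above 0 m and y of gauge_blue_mid in the frame of rack below 0 m) or (y of gauge_red_mid in the frame of rack above -0.075 m and y of gauge_blue_mid in the frame of rack below -0.075 m))) or (y of rest_red in the frame of rest_blue below 0 m and ((y of gauge_blue_mid in the frame of rack above 0.075 m and y of gauge_red_mid in the frame of rack below 0.075 m) or (y of gauge_blue_mid in the frame of rack above 0 m and y of gauge_red_mid in the frame of rack below 0 m) or (y of gauge_blue_mid in the frame of rack above -0.075 m and y of gauge_red_mid in the frame of rack below -0.075 m)))) and ((y of rest_red in the frame of rest_yellow above 0 m and ((y of gauge_red_mid in the frame of rack above 0.075 m and y of gauge_yellow_mid in the frame of rack below 0.075 m) or (y of gauge_red_mid in the frame of rack above 0 m and y of gauge_yellow_mid in the frame of rack below 0 m) or (y of gauge_red_mid in the frame of rack above -0.075 m and y of gauge_yellow_mid in the frame of rack below -0.075 m))) or (y of rest_red in the frame of rest_yellow below 0 m and ((y of gauge_yellow_mid in the frame of rack above 0.075 m and y of gauge_red_mid in the frame of rack below 0.075 m) or (y of gauge_yellow_mid in the frame of rack above 0 m and y of gauge_red_mid in the frame of rack below 0 m) or (y of gauge_yellow_mid in the frame of rack above -0.075 m and y of gauge_red_mid in the frame of rack below -0.075 m)))) and ((y of rest_red in the frame of rest_green above 0 m and ((y of gauge_red_mid in the frame of rack above 0.075 m and y of gauge_green_mid in the frame of rack below 0.075 m) or (y of gauge_red_mid in the frame of rack above 0 m and y of gauge_green_mid in the frame of rack below 0 m) or (y of gauge_red_mid in the frame of rack above -0.075 m and y of gauge_green_mid in the frame of rack below -0.075 m))) or (y of rest_red in the frame of rest_green below 0 m and ((y of gauge_green_mid in the frame of rack above 0.075 m and y of gauge_red_mid in the frame of rack below 0.075 m) or (y of gauge_green_mid in the frame of rack above 0 m and y of gauge_red_mid in the frame of rack below 0 m) or (y of gauge_green_mid in the frame of rack above -0.075 m and y of gauge_red_mid in the frame of rack below -0.075 m)))) and ((y of rest_blue in the frame of rest_yellow above 0 m and ((y of gauge_blue_mid in the frame of rack above 0.075 m and y of gauge_yellow_mid in the frame of rack below 0.075 m) or (y of gauge_blue_mid in the frame of rack above 0 m and y of gauge_yellow_mid in the frame of rack below 0 m) or (y of gauge_blue_mid in the frame of rack above -0.075 m and y of gauge_yellow_mid in the frame of rack below -0.075 m))) or (y of rest_blue in the frame of rest_yellow below 0 m and ((y of gauge_yellow_mid in the frame of rack above 0.075 m and y of gauge_blue_mid in the frame of rack below 0.075 m) or (y of gauge_yellow_mid in the frame of rack above 0 m and y of gauge_blue_mid in the frame of rack below 0 m) or (y of gauge_yellow_mid in the frame of rack above -0.075 m and y of gauge_blue_mid in the frame of rack below -0.075 m)))) and ((y of rest_blue in the frame of rest_green above 0 m and ((y of gauge_blue_mid in the frame of rack above 0.075 m and y of gauge_green_mid in the frame of rack below 0.075 m) or (y of gauge_blue_mid in the frame of rack above 0 m and y of gauge_green_mid in the frame of rack below 0 m) or (y of gauge_blue_mid in the frame of rack above -0.075 m and y of gauge_green_mid in the frame of rack below -0.075 m))) or (y of rest_blue in the frame of rest_green below 0 m and ((y of gauge_green_mid in the frame of rack above 0.075 m and y of gauge_blue_mid in the frame of rack below 0.075 m) or (y of gauge_green_mid in the frame of rack above 0 m and y of gauge_blue_mid in the frame of rack below 0 m) or (y of gauge_green_mid in the frame of rack above -0.075 m and y of gauge_blue_mid in the frame of rack below -0.075 m)))) and ((y of rest_yellow in the frame of rest_green above 0 m and ((y of gauge_yellow_mid in the frame of rack above 0.075 m and y of gauge_green_mid in the frame of rack below 0.075 m) or (y of gauge_yellow_mid in the frame of rack above 0 m and y of gauge_green_mid in the frame of rack below 0 m) or (y of gauge_yellow_mid in the frame of rack above -0.075 m and y of gauge_green_mid in the frame of rack below -0.075 m))) or (y of rest_yellow in the frame of rest_green below 0 m and ((y of gauge_green_mid in the frame of rack above 0.075 m and y of gauge_yellow_mid in the frame of rack below 0.075 m) or (y of gauge_green_mid in the frame of rack above 0 m and y of gauge_yellow_mid in the frame of rack below 0 m) or (y of gauge_green_mid in the frame of rack above -0.075 m and y of gauge_yellow_mid in the frame of rack below -0.075 m))))); the robot touches nothing.
It fails at once if the dial indicator stand is knocked (moved more than 20 mm or tipped) (distance of stand from where it was at the start of the episode above 0.02 m or angle between stand's own z axis and vertical above 0.2 rad).
It also fails if it takes over 115 s, if anything falls off the work surface, if the arm or the gripper's body presses on something with over 40 N, if the wrist force passes 120 N, or if a joint passes its speed limit or range.

### The arm

A 7-joint arm with a two-finger parallel gripper is mounted at the origin on the work surface. World frame = base frame: x ahead of the robot, y to its left, z up, the work surface at z = 0. Lengths are in m, angles in rad, forces in N, time in s.
With the tool pointing down it reaches from about 0.4 to 0.925 m from the base axis. Payload 4.1 kg.
Tool frame: the origin (TCP) lies on the centre line of the jaws, within the pads' length; the fingertips stand arm.tcp_to_tips ahead of it and the grasp point (between the pads) lies 6 mm ahead of it (arm.tcp_to_tips is the distance from the TCP to the fingertips, in m); z points along the fingers, y is the line along which they close (so a half turn about z gives the same grasp; the last joint's range is limited). The gripper opens to 85 mm and grips with 20 to 120 N. Pads are 22 mm wide; open, the fingers measure 114 mm over their backs; the gripper's body (76 mm by 85 mm) begins 54 mm behind the grasp point. The pads swing forward as they close: fully open they stand 13 mm farther back than shut.
Start: joints at [1.092, 0.398, 0.045, 1.537, -0.019, 1.207, -0.051], TCP at [0.241, -0.604, 0.225] pointing down, gripper open.
Joint ranges: [-2.82, 2.82], [-0.49, 2.23], [-1.37, 1.46], [0, 2.46], [-1.36, 4.5], [0.23, 2], [-2.94, 2.94]. Speed limits (rad/s): [2.57, 2.57, 3.14, 3.14, 3.14, 3.14, 3.14].

### API

Orientations are given as a unit quaternion [x, y, z, w].
In Python, from bench import arm gives the robot as it stands.
- The arm moves only by the tool play_rows, never from a script. Its argument "motion" is a list of rows, each an object of numbers: "dx", "dy", "dz": the shift along the tool's x, y, z as a fraction of full scale; "yaw": the turn about the tool's z as a fraction of full scale; "jaw": the opening, from 0 (shut) to 1 (fully open). A call has 1 to 5 rows; each row is the pose to reach, as a shift and turn from the pose commanded when the call began, along the tool's axes at that moment; what a row does not reach only later rows make up. Full scale, the value 1, is 0.5 m for a shift and pi/2 rad for a turn. A row lasts 1/12 s, in which the tool goes at most 41.7 mm and 7.16 degrees, less where a joint would pass 70% of its speed; a pose out of reach is approached as far as the arm can. A call with a number of a shift or a turn outside -1 to 1 is refused whole. A call with a gripper value outside its range is refused whole. The fingers move at their own pace and stop on an object; "force" is the grip in N (left out, the last holds). Time passes only in rows, so rows that repeat a pose let the fingers close. It gives the time, the measured TCP pose, the force, the opening and the grip force at its end, in the units of the state.
- arm.read_state(): the state, without advancing time (a new reading comes with each control period).
- arm.camera(name): name is "side" or "top"; returns the picture (420x560x3 uint8, red, green, blue); there is no depth.
- arm.camera_params(name): a dict with "fx", "fy", "cx", "cy" (pixels), "R" (3x3) and "t" (3): a world point X has camera coordinates R X + t. Camera axes: x right, y down, z forward; pixel columns grow to the right and rows downward; lengths in m; the calibration is good to about 2 mm. A picture is of the moment at which its call begins. camera_params takes no time and is no camera call.
- arm.sign_off(): hands the job in; it is judged then, once.
The state is a dict: "clock": time; "qpos": joint angles; "dq": joint speeds; "tau": joint torques, N m; "tcp_pos": TCP position; "ee_rot": TCP orientation; "ft_force": force on the tool from outside, world axes, zero at the start; "moment": the same for the moment, N m; "finger_gap": opening from 0.0 (shut) to 1.0 (fully open); "grip_force": force on a finger pad.
Only numpy, scipy, OpenCV 4.12 (cv2) and the standard library are available. Lean on these libraries where they do the work, as an engineer would, in place of code of your own. Each camera call takes 0.05 s, during which the arm holds its last target. There are 200 camera calls.

## Working session

There is one attempt and no reset: what is moved stays moved. The work goes in short steps, Python scripts to look and compute and a tool call to move; the robot and the scene stay as the last step left them, time stands still between calls to the robot, and variables do not carry over. Pictures are saved under pics/ and viewed, at most 14 in all, crops included, and the job is handed in when it is done.

Besides the shell and the picture viewer there is one more tool, called after "Call:" in YAML: its name, and indented under it one key for each argument. play_rows: Moves the arm, as the interface text tells. Its arguments: {"type":"object","properties":{"motion":{"type":"array","items":{"type":"object","properties":{"dx":{"type":"number","minimum":-1,"maximum":1},"dy":{"type":"number","minimum":-1,"maximum":1},"dz":{"type":"number","minimum":-1,"maximum":1},"yaw":{"type":"number","minimum":-1,"maximum":1},"jaw":{"type":"number"}}}},"force":{"type":"number"}},"required":["motion"]}

```bash
ls; mkdir -p pics
python3 - <<'E'
from bench import arm
import cv2
s=arm.read_state();print({k:s[k] for k in("clock","tcp_pos","ee_rot","finger_gap","ft_force")},arm.tcp_to_tips)
for n in("top","side"):
    cv2.imwrite(f"pics/{n}0.png",arm.camera(n)[:,:,::-1]);p=arm.camera_params(n);print(n,p)
E
```

```text
pics
{'clock': 0.0, 'tcp_pos': array([ 0.24073053, -0.60306625,  0.22412287]), 'ee_rot': array([ 9.82016111e-01,  1.88794467e-01, -2.60668422e-04, -9.69206514e-04]), 'finger_gap': 1.0012434393857876, 'ft_force': array([-0.73301297, -0.06561113,  0.2443048 ])} 0.025
top {'fx': 484.8285665982661, 'fy': 484.8285665982661, 'cx': 274.69800629361436, 'cy': 212.2265353695618, 'R': array([[-0.00882499, -0.99980484, -0.01767516],
       [-0.99389902,  0.01071348, -0.10977227],
       [ 0.10994021,  0.01659858, -0.9937996 ]]), 't': array([0.00857394, 0.62408996, 1.09232377])}
side {'fx': 409.3267143125719, 'fy': 409.3267143125719, 'cx': 283.28695127557205, 'cy': 209.73804225439386, 'R': array([[-0.90567494, -0.42392984,  0.00603224],
       [-0.22983964,  0.47896945, -0.84720836],
       [ 0.35626765, -0.76868183, -0.53122651]]), 't': array([0.56453251, 0.2090178 , 0.72031624])}
```

View pics/top0.png

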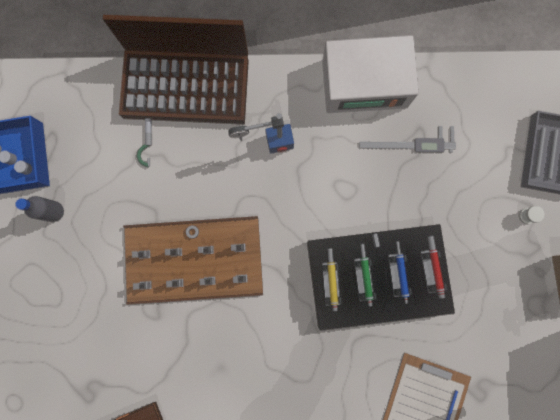

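View pics/side0.png

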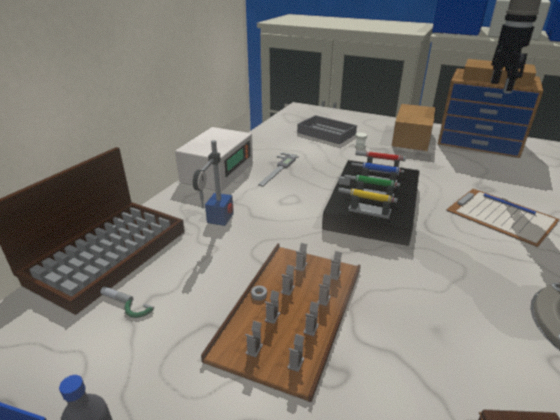

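```bash
cat > h.py <<'E'
import numpy as np, cv2
from bench import arm
P={n:arm.camera_params(n) for n in("top","side")}
def ray(n,u,v):
    p=P[n];R=np.array(p["R"]);d=R.T@np.array([(u-p["cx"])/p["fx"],(v-p["cy"])/p["fy"],1.]);return -R.T@p["t"],d
def onz(n,u,v,z):
    c,d=ray(n,u,v);return c+d*(z-c[2])/d[2]
def proj(n,X):
    p=P[n];c=np.array(p["R"])@X+p["t"];return p["fx"]*c[0]/c[2]+p["cx"],p["fy"]*c[1]/c[2]+p["cy"]
H={"yellow":(22,33),"green":(50,85),"blue":(105,128),"red":(0,8)}
def blob(im,col,roi=None):
    hsv=cv2.cvtColor(im,cv2.COLOR_RGB2HSV);a,b=H[col]
    m=cv2.inRange(hsv,(a,120,50),(b,255,255))
    if col=="red": m|=cv2.inRange(hsv,(172,120,50),(180,255,255))
    if roi:
        k=np.zeros_like(m);x0,y0,x1,y1=roi;k[y0:y1,x0:x1]=1;m=m*k
    n,l,s,c=cv2.connectedComponentsWithStats(m);i=1+np.argmax(s[1:,4])
    pts=np.argwhere(l==i)[:,::-1].astype(np.float32)
    (cx,cy),(w,h),ang=cv2.minAreaRect(pts)
    d=cv2.fitLine(pts,cv2.DIST_L2,0,.01,.01).ravel()[:2]
    return (cx,cy),s[i,4],(w,h),d,pts.mean(0)
E
python3 - <<'E'
from h import *
im=arm.camera("top");print("cam",ray("top",0,0)[0])
for c in H:
    (u,v),a,wh,d,m=blob(im,c,(310,225,455,330))
    L=max(wh)/2;A=onz("top",*(np.array([u,v])+L*d),.092);B=onz("top",*(np.array([u,v])-L*d),.092)
    if A[0]<B[0]:A,B=B,A
    print(c,a,wh,onz("top",u,v,.092).round(4),onz("top",*m,.092).round(4),"len",np.linalg.norm(A-B).round(4),"yaw",np.arctan2(*(A-B)[1::-1]).round(3))
# board
hsv=cv2.cvtColor(im,cv2.COLOR_RGB2HSV);m=cv2.inRange(hsv,(3,80,40),(20,255,255));k=np.zeros_like(m);k[205:315,110:275]=255;m&=k
m=cv2.morphologyEx(m,cv2.MORPH_CLOSE,np.ones((15,15)))
c=max(cv2.findContours(m,0,2)[0],key=cv2.contourArea);r=cv2.minAreaRect(c);b=cv2.boxPoints(r)
W=np.array([onz("top",*p,.012) for p in b]);print(b.round(1),W.round(4),"mid",W.mean(0).round(4),[np.linalg.norm(W[i]-W[i-1]).round(4) for i in range(4)])
cr=im[205:315,110:275];cv2.imwrite("pics/rack.png",cv2.resize(cr,None,fx=4.8,fy=4.8,interpolation=cv2.INTER_CUBIC)[:,:,::-1])
E
```

```text
cam [ 0.50026777 -0.01624493  1.15421024]
yellow 238 (36.32749938964844, 7.121016025543213) [ 0.4622 -0.1222  0.092 ] [ 0.4621 -0.1222  0.092 ] len 0.0778 yaw 0.065
green 164 (34.474937438964844, 5.414911270141602) [ 0.472  -0.1964  0.092 ] [ 0.471  -0.1967  0.092 ] len 0.0738 yaw 0.095
blue 256 (35.9919319152832, 7.358351230621338) [ 0.4772 -0.2739  0.092 ] [ 0.4769 -0.2739  0.092 ] len 0.0769 yaw 0.103
red 253 (36.308597564697266, 7.137899398803711) [ 0.4876 -0.3483  0.092 ] [ 0.4874 -0.3484  0.092 ] len 0.0775 yaw 0.143
[[121.9 225.3]
 [257.2 216.3]
 [262.4 294.4]
 [127.1 303.5]] [[0.5992 0.3663 0.012 ]
 [0.6173 0.0443 0.012 ]
 [0.4344 0.0331 0.012 ]
 [0.416  0.3494 0.012 ]] mid [0.5167 0.1983 0.012 ] [np.float64(0.1839), np.float64(0.3225), np.float64(0.1833), np.float64(0.3168)]
```

View pics/rack.png

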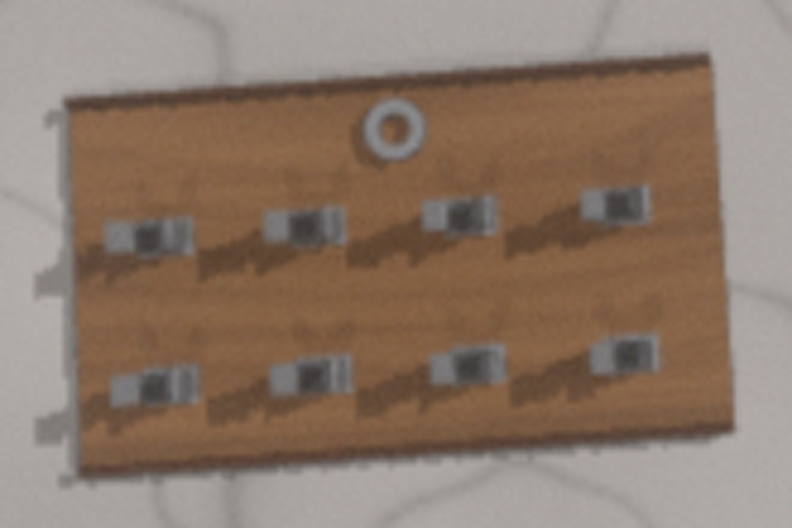

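```bash
cat >> h.py <<'E'
def rackpt(c,yaw,x,y,z):
    return np.array([c[0]+x*np.cos(yaw)-y*np.sin(yaw),c[1]+x*np.sin(yaw)+y*np.cos(yaw),z])
E
python3 - <<'E'
from h import *
c=(.5167,.1983);yaw=.06
for n,(x0,y0,x1,y1),f in(("top",(110,205,275,315),4.8),("side",(200,235,365,395),3.7)):
    im=arm.camera(n)[y0:y1,x0:x1,::-1];im=cv2.resize(im,None,fx=f,fy=f,interpolation=cv2.INTER_CUBIC)
    def dot(X,col):
        u,v=proj(n,X);cv2.circle(im,(round((u+.5-x0)*f),round((v+.5-y0)*f)),3,col,-1)
    for sx in(90,-90):
        for sy in(160,-160):dot(rackpt(c,yaw,sx/1e3,sy/1e3,.012),(0,255,0))
    for y in(112.5,37.5,-37.5,-112.5):
        for x in(-36,36):
            for d in(-14,14):dot(rackpt(c,yaw,x/1e3,(y+d)/1e3,.061),(0,0,255))
            dot(rackpt(c,yaw,x/1e3,y/1e3,.034),(255,255,0))
    cv2.imwrite(f"pics/ov_{n}.png",im)
E
```

```text
(no output)
```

View pics/ov_top.png

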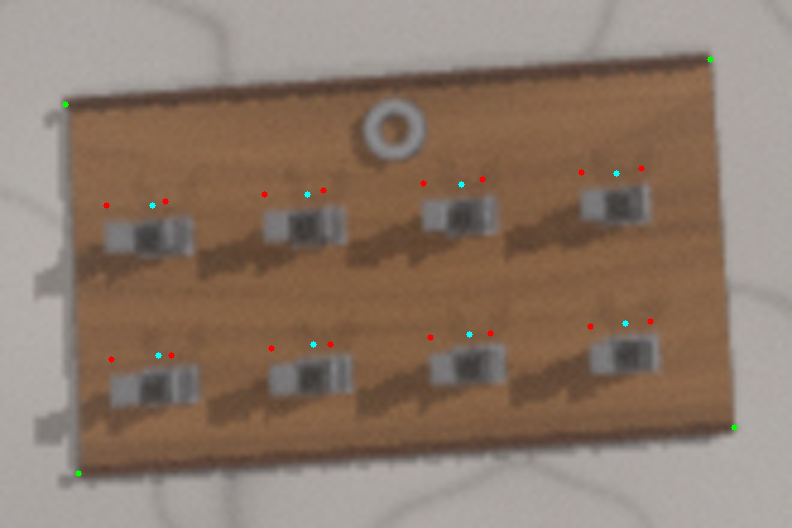

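View pics/ov_side.png

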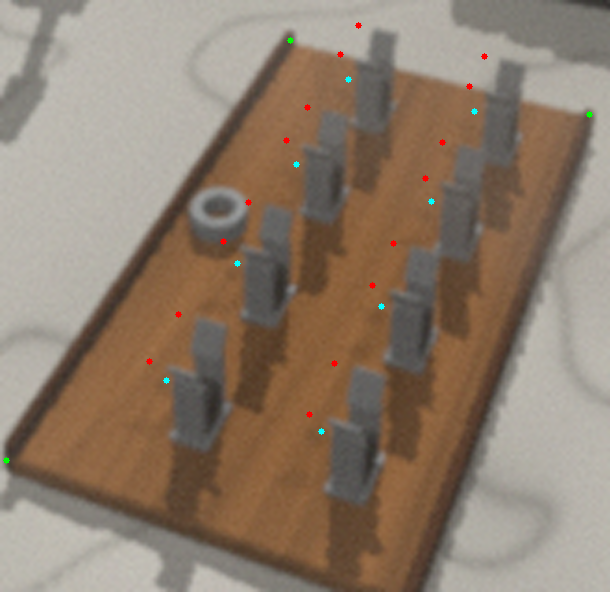

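```bash
cat >> h.py <<'E'
def tool():
    s=arm.read_state();q=s["ee_rot"];return np.array(s["tcp_pos"]),2*np.arctan2(q[1],q[0]),s
def go(x,y,z,psi):
    p,a,s=tool();a=(a+np.pi)%(2*np.pi)-np.pi
    d=np.array([x,y,z])-p
    print("tcp",p.round(4),"ang",round(a,4),"dx %.4f dy %.4f dz %.4f yaw %.4f"%tuple([(d[0]*np.cos(a)+d[1]*np.sin(a))/.5,(d[0]*np.sin(a)-d[1]*np.cos(a))/.5,-d[2]/.5,(a-psi)/(np.pi/2)]),"gap",round(s["finger_gap"],3),"F",np.round(s["ft_force"],1),"t",round(s["clock"],2))
E
python3 - <<'E'
from h import *
go(.462,-.122,.2,.09)
c=(.5022,.1974);yaw=.06
for n,(x0,y0,x1,y1),f in(("side",(240,235,345,380),4),("top",(110,205,275,315),4.8)):
    im=arm.camera(n)[y0:y1,x0:x1,::-1];im=cv2.resize(im,None,fx=f,fy=f,interpolation=cv2.INTER_CUBIC)
    def dot(X,col):
        u,v=proj(n,X);cv2.circle(im,(round((u+.5-x0)*f),round((v+.5-y0)*f)),2,col,-1)
    for y in(112.5,37.5,-37.5,-112.5):
        for x in(-36,36):
            for d in(-14,14):dot(rackpt(c,yaw,x/1e3,(y+d)/1e3,.061),(0,0,255))
            dot(rackpt(c,yaw,x/1e3,y/1e3,.012),(255,255,0))
    if n=="side":S=im
    else:
        cv2.imwrite("pics/ov2.png",np.hstack([cv2.resize(im,None,fx=1,fy=1)[:, :],np.zeros((im.shape[0],1,3),np.uint8)]))
cv2.imwrite("pics/ov2s.png",S)
E
```

```text
tcp [ 0.2409 -0.6034  0.2247] ang 0.3799 dx 0.7677 dy -0.7302 dz 0.0495 yaw 0.1845 gap 1.002 F [-0.3  0.1 -0.2] t 0.25
```

View pics/ov2s.png

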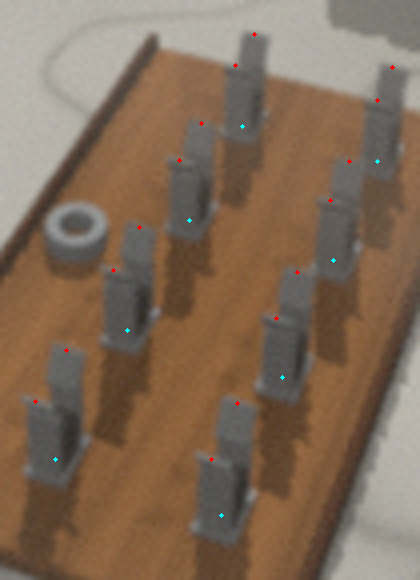

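View pics/ov2.png

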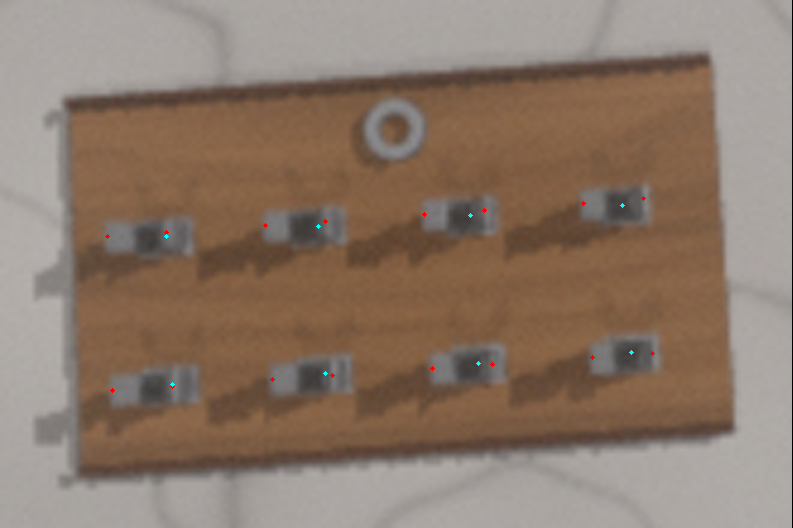

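Call:
play_rows:
  motion:
    - {"dx": 0.05,"dy": -0.05}
    - {"dx": 0.1,"dy": -0.1,"jaw": 0.5}
    - {"dx": 0.15,"dy": -0.15,"jaw": 0.5}
    - {"dx": 0.2,"dy": -0.2,"jaw": 0.5}
    - {"dx": 0.25,"dy": -0.25,"jaw": 0.5}
  force: 60

```text
invalid input
```

Call:
play_rows:
  motion:
    - {"dx": 0.05,"dy": -0.05}
    - {"dx": 0.1,"dy": -0.1}
    - {"dx": 0.15,"dy": -0.15}
    - {"dx": 0.2,"dy": -0.2}
    - {"dx": 0.25,"dy": -0.25,"jaw": 0.5}

```text
invalid input
```

```bash
python3 -c "
from h import *
go(.462,-.122,.2,.09)"
```

```text
tcp [ 0.241  -0.6036  0.225 ] ang 0.3799 dx 0.7677 dy -0.7305 dz 0.0500 yaw 0.1846 gap 1.0 F [ 0.2  0.3 -0.2] t 0.35
```

Call:
play_rows:
  motion:
    - {"dx": 0.05,"dy": -0.05,"dz": 0,"yaw": 0,"jaw": 0.5}
    - {"dx": 0.1,"dy": -0.1,"dz": 0,"yaw": 0,"jaw": 0.5}
    - {"dx": 0.15,"dy": -0.15,"dz": 0,"yaw": 0,"jaw": 0.5}
    - {"dx": 0.2,"dy": -0.2,"dz": 0,"yaw": 0,"jaw": 0.5}
    - {"dx": 0.25,"dy": -0.25,"dz": 0,"yaw": 0,"jaw": 0.5}
  force: 60

```text
clock: 0.77
tcp_pos: [0.3112, -0.4397, 0.2253]
ee_rot: [0.982, 0.189, 0.0, 0.0]
ft_force: [0.3, -0.9, -0.1]
finger_gap: 0.498
grip_force: 0.0
```

Call:
play_rows:
  motion:
    - {"dx": 0.05,"dy": -0.05,"dz": 0,"yaw": 0,"jaw": 0.5}
    - {"dx": 0.1,"dy": -0.1,"dz": 0,"yaw": 0,"jaw": 0.5}
    - {"dx": 0.15,"dy": -0.15,"dz": 0,"yaw": 0,"jaw": 0.5}
    - {"dx": 0.2,"dy": -0.2,"dz": 0,"yaw": 0,"jaw": 0.5}
    - {"dx": 0.25,"dy": -0.25,"dz": 0,"yaw": 0,"jaw": 0.5}

```text
clock: 1.18
tcp_pos: [0.3809, -0.2772, 0.2255]
ee_rot: [0.982, 0.189, 0.0, 0.0]
ft_force: [0.6, -0.6, 0.0]
finger_gap: 0.498
grip_force: 0.0
```

Call:
play_rows:
  motion:
    - {"dx": 0.06,"dy": -0.05,"dz": 0.01,"yaw": 0.04,"jaw": 0.5}
    - {"dx": 0.12,"dy": -0.1,"dz": 0.02,"yaw": 0.09,"jaw": 0.5}
    - {"dx": 0.18,"dy": -0.16,"dz": 0.03,"yaw": 0.13,"jaw": 0.5}
    - {"dx": 0.24,"dy": -0.21,"dz": 0.04,"yaw": 0.185,"jaw": 0.5}
    - {"dx": 0.268,"dy": -0.23,"dz": 0.05,"yaw": 0.185,"jaw": 0.5}

```text
clock: 1.6
tcp_pos: [0.4645, -0.1163, 0.2006]
ee_rot: [0.999, 0.047, 0.001, -0.001]
ft_force: [1.7, -0.5, -1.1]
finger_gap: 0.497
grip_force: 0.0
```

```bash
python3 -c "
from h import *
go(.462,-.122,.098,.09)"
```

```text
tcp [ 0.4645 -0.1163  0.2006] ang 0.0936 dx -0.0061 dy 0.0109 dz 0.2052 yaw 0.0023 gap 0.497 F [ 1.7 -0.5 -1.1] t 1.6
```

Call:
play_rows:
  motion:
    - {"dx": 0,"dy": 0,"dz": 0.05,"yaw": 0,"jaw": 0.5}
    - {"dx": 0,"dy": 0,"dz": 0.08,"yaw": 0,"jaw": 0.5}
    - {"dx": 0,"dy": 0,"dz": 0.1,"yaw": 0,"jaw": 0.5}
    - {"dx": 0,"dy": 0,"dz": 0.1,"yaw": 0,"jaw": 0.5}
    - {"dx": 0,"dy": 0,"dz": 0.1,"yaw": 0,"jaw": 0.5}

```text
clock: 2.02
tcp_pos: [0.4622, -0.1226, 0.1502]
ee_rot: [0.999, 0.044, -0.0, -0.0]
ft_force: [0.2, -0.4, 0.4]
finger_gap: 0.498
grip_force: 0.0
```

```bash
python3 -c "
from h import *
im=arm.camera('top')
cv2.imwrite('pics/g1.png',np.hstack([cv2.resize(im[215:335,305:460],(620,480))])[:,:,::-1])
go(.462,-.122,.098,.09)"
```

```text
tcp [ 0.4628 -0.1228  0.1509] ang 0.0885 dx -0.0014 dy -0.0017 dz 0.1058 yaw -0.0010 gap 0.503 F [-0.1 -1.   0.4] t 2.07
```

View pics/g1.png

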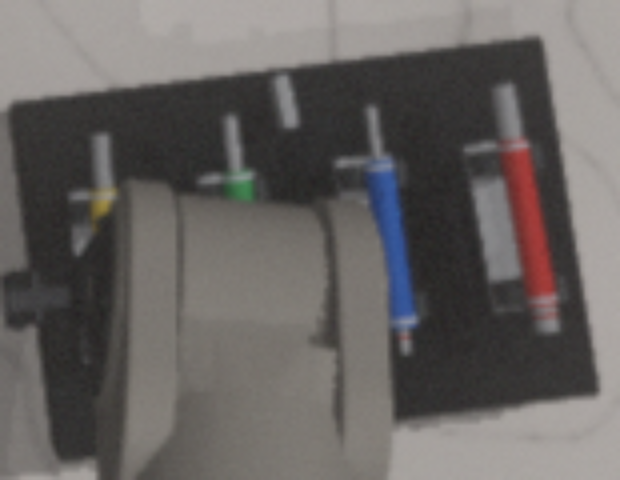

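Call:
play_rows:
  motion:
    - {"dx": -0.004,"dy": 0,"dz": 0.04,"yaw": 0,"jaw": 0.5}
    - {"dx": -0.004,"dy": 0,"dz": 0.08,"yaw": 0,"jaw": 0.5}
    - {"dx": -0.004,"dy": 0,"dz": 0.105,"yaw": 0,"jaw": 0.5}
    - {"dx": -0.004,"dy": 0,"dz": 0.105,"yaw": 0,"jaw": 0.5}
    - {"dx": -0.004,"dy": 0,"dz": 0.105,"yaw": 0,"jaw": 0.5}

```text
clock: 2.48
tcp_pos: [0.4608, -0.1229, 0.0984]
ee_rot: [0.999, 0.044, 0.0, 0.0]
ft_force: [0.7, 0.5, 1.5]
finger_gap: 0.499
grip_force: 0.0
```

```bash
python3 -c "
from h import *
im=arm.camera('side')
cv2.imwrite('pics/g2.png',cv2.resize(im[120:240,320:440],(600,600),interpolation=2)[:,:,::-1])
go(.460,-.122,.098,.09)"
```

```text
tcp [ 0.4614 -0.1229  0.099 ] ang 0.0887 dx -0.0027 dy -0.0021 dz 0.0019 yaw -0.0008 gap 0.504 F [ 1.   0.2 -0.7] t 2.53
```

View pics/g2.png

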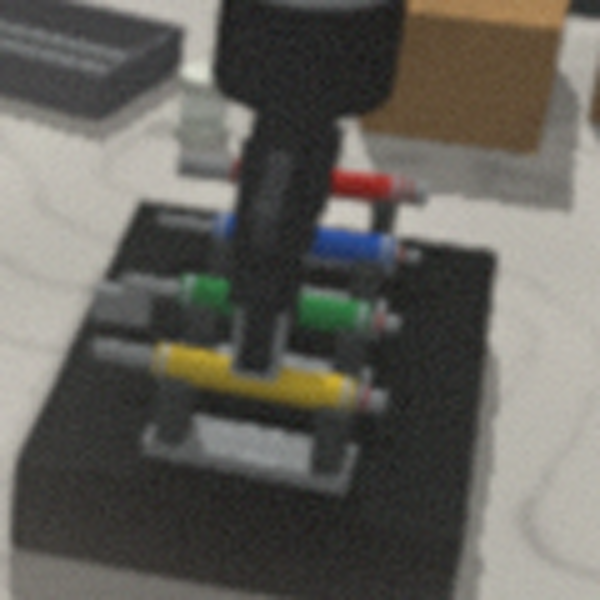

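```bash
python3 -c "
from h import *
f=lambda X:((np.array(proj('side',np.array(X)))-[320,120])*5).round()
print(f([.461,-.102,.08]),f([.461,-.144,.08]),f([.461,-.122,.092]),f([.461,-.122,.073]))
im=arm.camera('side');print(blob(im,'yellow',(330,120,440,240)),np.array(proj('side',np.array([.460,-.122,.092]))))"
```

```text
[241. 419.] [264. 376.] [255. 375.] [250. 411.]
((370.1676330566406, 195.18984985351562), np.int32(205), (34.91569900512695, 7.5977091789245605), array([0.97873116, 0.20514697], dtype=float32), array([370.05365, 195.43414], dtype=float32)) [371.48547578 195.16173183]
```

Call:
play_rows:
  motion:
    - {"dx": 0,"dy": 0,"dz": 0,"yaw": 0,"jaw": 0.15}
    - {"dx": 0,"dy": 0,"dz": 0,"yaw": 0,"jaw": 0.1}
    - {"dx": 0,"dy": 0,"dz": 0,"yaw": 0,"jaw": 0.0}
    - {"dx": 0,"dy": 0,"dz": 0,"yaw": 0,"jaw": 0}
    - {"dx": 0,"dy": 0,"dz": 0,"yaw": 0,"jaw": 0}
  force: 25

```text
clock: 3.0
tcp_pos: [0.4604, -0.1225, 0.0979]
ee_rot: [0.999, 0.045, 0.0, 0.0]
ft_force: [0.1, -0.2, 0.3]
finger_gap: 0.001
grip_force: 0.0
```

```bash
python3 -c "
from h import *
im=arm.camera('side')
cv2.imwrite('pics/g3.png',cv2.resize(im[160:230,330:420],(792,616),interpolation=2)[:,:,::-1])
go(.460,-.122,.098,.09)"
```

```text
tcp [ 0.4604 -0.1225  0.0978] ang 0.0892 dx -0.0006 dy -0.0011 dz -0.0004 yaw -0.0005 gap -0.001 F [ 1.2 -0.4 -0.3] t 3.05
```

View pics/g3.png

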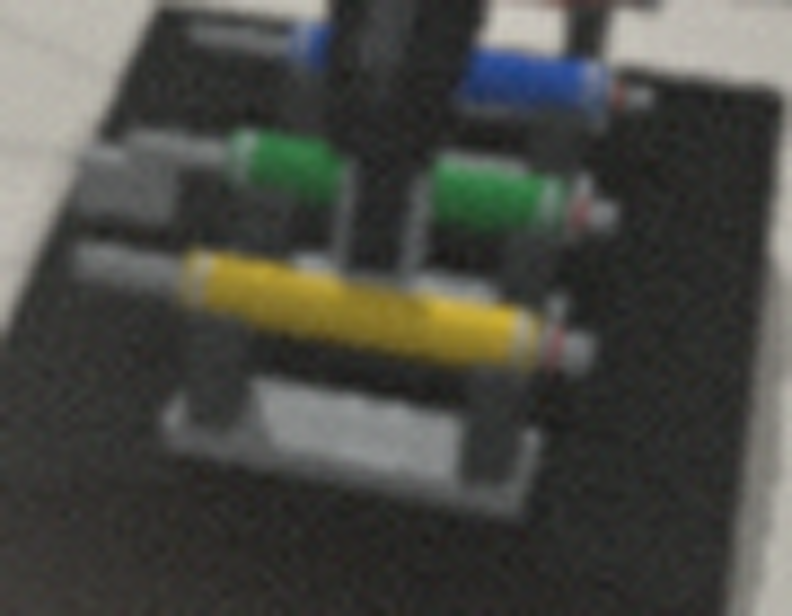

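```bash
python3 -c "
from h import *
a=.38;y=np.array([np.sin(a),-np.cos(a)])
for z in(.245,.225,.2):
  for s in(-.0425,0,.0425):
    p=np.array([.241,-.604])+s*y;print(z,s,np.round(proj('side',np.array([*p,z])),1))
for z in (.12,.11,.1,.09,.073): print(z,np.round(proj('side',np.array([.4604,-.1225,z])),1))
im=cv2.imread('pics/side0.png')[20:110,460:560];cv2.imwrite('pics/s0.png',cv2.resize(im,(660,594),interpolation=2))
"
```

```text
0.245 -0.0425 [506.2  90.9]
0.245 0 [500.   86.5]
0.245 0.0425 [494.3  82.5]
0.225 -0.0425 [504.   98.2]
0.225 0 [498.   93.7]
0.225 0.0425 [492.3  89.4]
0.2 -0.0425 [501.4 107.2]
0.2 0 [495.5 102.5]
0.2 0.0425 [490.  98.]
0.12 [372.9 184.2]
0.11 [372.3 188.1]
0.1 [371.8 192. ]
0.09 [371.3 195.8]
0.073 [370.4 202.2]
```

View pics/s0.png

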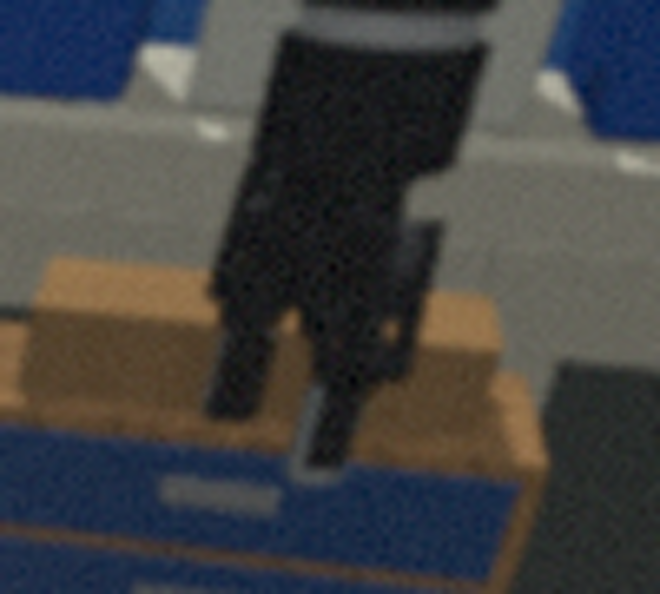

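Call:
play_rows:
  motion:
    - {"dx": 0,"dy": 0,"dz": 0.002,"yaw": 0,"jaw": 0}
    - {"dx": 0,"dy": 0,"dz": 0.004,"yaw": 0,"jaw": 0}
    - {"dx": 0,"dy": 0,"dz": 0.006,"yaw": 0,"jaw": 0}
    - {"dx": 0,"dy": 0,"dz": 0.006,"yaw": 0,"jaw": 0}

```text
clock: 3.38
tcp_pos: [0.4601, -0.1225, 0.0944]
ee_rot: [0.999, 0.045, -0.0, -0.0]
ft_force: [0.4, -0.4, -1.4]
finger_gap: 0.003
grip_force: 0.0
```

Call:
play_rows:
  motion:
    - {"dx": 0,"dy": 0,"dz": 0.003,"yaw": 0,"jaw": 0}
    - {"dx": 0,"dy": 0,"dz": 0.006,"yaw": 0,"jaw": 0}
    - {"dx": 0,"dy": 0,"dz": 0.006,"yaw": 0,"jaw": 0}

```text
clock: 3.63
tcp_pos: [0.4604, -0.1225, 0.0936]
ee_rot: [0.999, 0.045, -0.0, 0.0]
ft_force: [-4.2, 1.1, 16.0]
finger_gap: 0.0
grip_force: 8.0
```

```bash
python3 -c "
from h import *
im=arm.camera('side')
hsv=cv2.cvtColor(im,cv2.COLOR_RGB2HSV)
print(im[180:200,373].tolist())
go(.460,-.122,.098,.09)"
```

```text
[[33, 34, 35], [40, 45, 42], [36, 39, 35], [39, 36, 38], [41, 43, 42], [36, 38, 36], [41, 43, 41], [39, 37, 38], [40, 43, 42], [42, 43, 43], [34, 35, 35], [39, 40, 36], [55, 56, 59], [83, 82, 75], [114, 103, 65], [135, 120, 50], [134, 116, 41], [128, 114, 42], [115, 99, 41], [90, 81, 41]]
tcp [ 0.4604 -0.1226  0.0936] ang 0.089 dx -0.0008 dy -0.0012 dz -0.0089 yaw -0.0007 gap 0.005 F [-5.9  0.9 15.3] t 3.68
```

Call:
play_rows:
  motion:
    - {"dx": 0,"dy": 0,"dz": -0.04,"yaw": 0,"jaw": 0.5}
    - {"dx": 0,"dy": 0,"dz": -0.05,"yaw": 0,"jaw": 0.5}
    - {"dx": 0,"dy": 0,"dz": -0.05,"yaw": 0,"jaw": 0.5}
    - {"dx": 0,"dy": 0,"dz": -0.02,"yaw": 0,"jaw": 0.5}
    - {"dx": 0,"dy": 0,"dz": 0.01,"yaw": 0,"jaw": 0.5}

```text
clock: 4.1
tcp_pos: [0.461, -0.1228, 0.0865]
ee_rot: [0.999, 0.045, 0.001, 0.0]
ft_force: [1.1, -0.3, -0.7]
finger_gap: 0.503
grip_force: 0.0
```

Call:
play_rows:
  motion:
    - {"dx": 0,"dy": 0,"dz": 0.01,"yaw": 0,"jaw": 0.5}
    - {"dx": 0,"dy": 0,"dz": 0.02,"yaw": 0,"jaw": 0.5}
    - {"dx": 0,"dy": 0,"dz": 0.03,"yaw": 0,"jaw": 0.5}
    - {"dx": 0,"dy": 0,"dz": 0.04,"yaw": 0,"jaw": 0.5}
    - {"dx": 0,"dy": 0,"dz": 0.04,"yaw": 0,"jaw": 0.5}

```text
clock: 4.52
tcp_pos: [0.4599, -0.1224, 0.0659]
ee_rot: [0.999, 0.045, -0.001, -0.0]
ft_force: [0.4, 0.5, -0.1]
finger_gap: 0.502
grip_force: 0.0
```

No contact, so the jaws straddle the handle. I close them now.

Call:
play_rows:
  motion:
    - {"dx": 0,"dy": 0,"dz": 0,"yaw": 0,"jaw": 0.3}
    - {"dx": 0,"dy": 0,"dz": 0,"yaw": 0,"jaw": 0.0}
    - {"dx": 0,"dy": 0,"dz": 0,"yaw": 0,"jaw": 0.0}
    - {"dx": 0,"dy": 0,"dz": 0,"yaw": 0,"jaw": 0}
    - {"dx": 0,"dy": 0,"dz": 0,"yaw": 0,"jaw": 0}
  force: 50

```text
clock: 4.93
tcp_pos: [0.4607, -0.1221, 0.0672]
ee_rot: [0.999, 0.044, 0.0, -0.0]
ft_force: [-0.6, 2.8, 3.4]
finger_gap: 0.168
grip_force: 48.7
```

```bash
python3 -c "
from h import *
go(.460,-.122,.067,.09)
print(blob(arm.camera('side'),'yellow',(330,120,440,240)))"
```

```text
tcp [ 0.4607 -0.1221  0.0672] ang 0.089 dx -0.0014 dy -0.0002 dz 0.0005 yaw -0.0007 gap 0.168 F [-0.6  2.8  3.4] t 4.93
((359.4000244140625, 192.8000030517578), np.int32(88), (12.649109840393066, 6.957010269165039), array([0.9496685 , 0.31325656], dtype=float32), array([359.5    , 192.81818], dtype=float32))
```

Call:
play_rows:
  motion:
    - {"dx": 0,"dy": 0,"dz": -0.02,"yaw": 0,"jaw": 0}
    - {"dx": 0,"dy": 0,"dz": -0.06,"yaw": 0,"jaw": 0.0}
    - {"dx": 0,"dy": 0,"dz": -0.12,"yaw": 0,"jaw": 0.0}
    - {"dx": 0,"dy": 0,"dz": -0.17,"yaw": 0,"jaw": 0}
    - {"dx": 0,"dy": 0,"dz": -0.2,"yaw": 0,"jaw": 0}

```text
clock: 5.4
tcp_pos: [0.4615, -0.1234, 0.1698]
ee_rot: [0.999, 0.045, 0.002, 0.001]
ft_force: [0.6, 0.9, -2.3]
finger_gap: 0.173
grip_force: 48.8
```

```bash
python3 -c "
from h import *
go(.4955,.3097,.167,.06)
im=arm.camera('side');cv2.imwrite('pics/x.png',im[:,:,::-1])
print(blob(im,'yellow',(330,100,440,240)))"
```

```text
tcp [ 0.4615 -0.1234  0.1698] ang 0.0896 dx 0.1452 dy -0.8566 dz 0.0056 yaw 0.0188 gap 0.173 F [ 0.6  0.9 -2.3] t 5.4
((364.3099670410156, 151.32998657226562), np.int32(85), (13.152186393737793, 6.505383014678955), array([0.9831702 , 0.18269186], dtype=float32), array([364.15295, 151.42352], dtype=float32))
```

Call:
play_rows:
  motion:
    - {"dx": 0.01,"dy": -0.04,"dz": 0,"yaw": 0,"jaw": 0}
    - {"dx": 0.02,"dy": -0.1,"dz": 0,"yaw": 0,"jaw": 0}
    - {"dx": 0.03,"dy": -0.16,"dz": 0,"yaw": 0,"jaw": 0}
    - {"dx": 0.04,"dy": -0.22,"dz": 0,"yaw": 0,"jaw": 0}
    - {"dx": 0.05,"dy": -0.28,"dz": 0,"yaw": 0,"jaw": 0}

```text
clock: 5.87
tcp_pos: [0.4723, 0.0198, 0.1664]
ee_rot: [0.999, 0.044, -0.0, 0.001]
ft_force: [0.2, -0.3, -1.3]
finger_gap: 0.164
grip_force: 48.8
```

Call:
play_rows:
  motion:
    - {"dx": 0.01,"dy": -0.06,"dz": 0,"yaw": 0,"jaw": 0}
    - {"dx": 0.02,"dy": -0.12,"dz": 0,"yaw": 0,"jaw": 0}
    - {"dx": 0.03,"dy": -0.18,"dz": 0,"yaw": 0,"jaw": 0}
    - {"dx": 0.04,"dy": -0.24,"dz": 0,"yaw": 0,"jaw": 0}
    - {"dx": 0.05,"dy": -0.3,"dz": 0,"yaw": 0,"jaw": 0}

```text
clock: 6.28
tcp_pos: [0.484, 0.1714, 0.1663]
ee_rot: [0.999, 0.045, -0.0, 0.001]
ft_force: [0.6, -0.4, -1.3]
finger_gap: 0.172
grip_force: 48.8
```

Call:
play_rows:
  motion:
    - {"dx": 0.01,"dy": -0.06,"dz": 0,"yaw": 0,"jaw": 0}
    - {"dx": 0.02,"dy": -0.12,"dz": 0,"yaw": 0,"jaw": 0}
    - {"dx": 0.03,"dy": -0.18,"dz": 0,"yaw": 0,"jaw": 0}
    - {"dx": 0.045,"dy": -0.24,"dz": 0,"yaw": 0.019,"jaw": 0}
    - {"dx": 0.045,"dy": -0.277,"dz": 0,"yaw": 0.019,"jaw": 0}

```text
clock: 6.7
tcp_pos: [0.4946, 0.3139, 0.1663]
ee_rot: [1.0, 0.03, 0.0, -0.001]
ft_force: [-0.0, 0.2, -0.5]
finger_gap: 0.17
grip_force: 48.8
```

Call:
play_rows:
  motion:
    - {"dx": 0,"dy": 0,"dz": 0.05,"yaw": 0,"jaw": 0}
    - {"dx": 0,"dy": 0,"dz": 0.08,"yaw": 0,"jaw": 0}
    - {"dx": 0,"dy": 0,"dz": 0.08,"yaw": 0,"jaw": 0}
    - {"dx": 0,"dy": 0,"dz": 0.08,"yaw": 0,"jaw": 0}

```text
clock: 7.03
tcp_pos: [0.4938, 0.3096, 0.1255]
ee_rot: [1.0, 0.03, -0.001, 0.001]
ft_force: [-0.2, -0.0, -0.4]
finger_gap: 0.169
grip_force: 48.9
```

```bash
python3 -c "
from h import *
go(.4955,.3097,.127,.06)
im=arm.camera('side');t=arm.camera('top')
p,a,s=tool();
for n,i in(('side',im),('top',t)):
  try:print(n,blob(i,'yellow'),proj(n,np.array([p[0],p[1],p[2]+.025])))
  except Exception as e:print(e)
a=cv2.resize(im[200:400,190:370],(540,600),interpolation=2);b=cv2.resize(t[210:310,110:170],(260,433),interpolation=2)
o=np.zeros((600,800,3),np.uint8);o[:,:540]=a;o[:433,540:]=b
cv2.imwrite('pics/p1.png',o[:,:,::-1])"
```

```text
tcp [0.4938 0.3096 0.1255] ang 0.0594 dx 0.0034 dy 0.0000 dz -0.0029 yaw -0.0004 gap 0.169 F [-0.2 -0.  -0.4] t 7.03
side ((288.1486511230469, 296.39190673828125), np.int32(209), (19.924318313598633, 11.101741790771484), array([0.9399469 , 0.34132066], dtype=float32), array([288.5933, 296.311 ], dtype=float32)) (np.float64(272.93638872216405), np.float64(291.22102660489406))
top ((125.0, 256.0), np.int32(81), (12.0, 6.0), array([0.07133353, 0.9974525 ], dtype=float32), array([125.17284, 255.45679], dtype=float32)) (np.float64(124.94062770879552), np.float64(269.7194750465979))
```

View pics/p1.png

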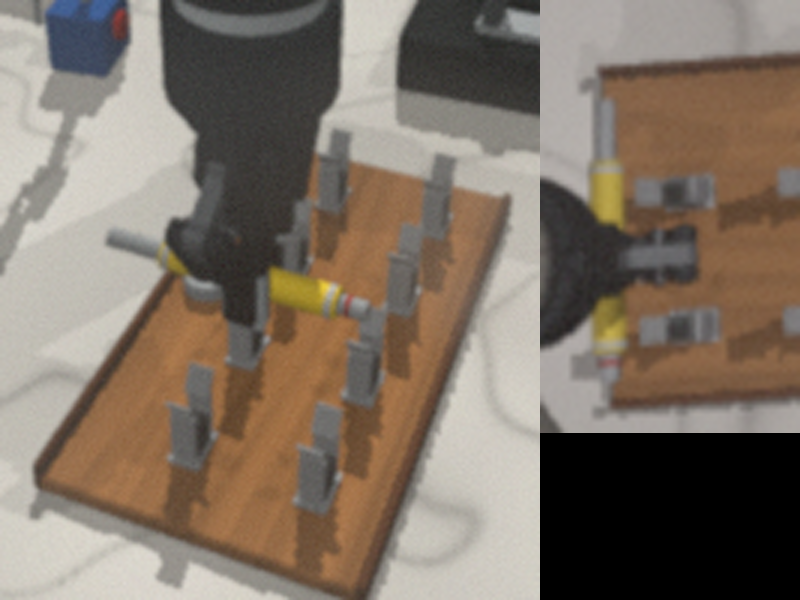

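Call:
play_rows:
  motion:
    - {"dx": 0.003,"dy": 0,"dz": 0.04,"yaw": 0,"jaw": 0}
    - {"dx": 0.003,"dy": 0,"dz": 0.09,"yaw": 0,"jaw": 0}
    - {"dx": 0.003,"dy": 0,"dz": 0.13,"yaw": 0,"jaw": 0}
    - {"dx": 0.003,"dy": 0,"dz": 0.14,"yaw": 0,"jaw": 0}
    - {"dx": 0.003,"dy": 0,"dz": 0.15,"yaw": 0,"jaw": 0}

```text
clock: 7.55
tcp_pos: [0.4963, 0.3106, 0.0519]
ee_rot: [1.0, 0.029, 0.0, 0.0]
ft_force: [0.4, 1.3, -0.9]
finger_gap: 0.165
grip_force: 48.9
```

Call:
play_rows:
  motion:
    - {"dx": 0,"dy": 0,"dz": 0.008,"yaw": 0,"jaw": 0}
    - {"dx": 0,"dy": 0,"dz": 0.016,"yaw": 0,"jaw": 0}
    - {"dx": 0,"dy": 0,"dz": 0.02,"yaw": 0,"jaw": 0}

```text
clock: 7.8
tcp_pos: [0.4965, 0.3112, 0.0424]
ee_rot: [1.0, 0.03, 0.001, -0.0]
ft_force: [-0.3, -0.3, -2.0]
finger_gap: 0.17
grip_force: 48.9
```

Call:
play_rows:
  motion:
    - {"dx": 0,"dy": 0,"dz": 0.008,"yaw": 0,"jaw": 0}
    - {"dx": 0,"dy": 0,"dz": 0.014,"yaw": 0,"jaw": 0}
    - {"dx": 0,"dy": 0,"dz": 0.02,"yaw": 0,"jaw": 0}
    - {"dx": 0,"dy": 0,"dz": 0.02,"yaw": 0,"jaw": 0}

```text
clock: 8.13
tcp_pos: [0.4959, 0.3103, 0.0313]
ee_rot: [1.0, 0.03, -0.0, 0.0]
ft_force: [0.5, -1.0, -0.9]
finger_gap: 0.169
grip_force: 48.9
```

Call:
play_rows:
  motion:
    - {"dx": 0,"dy": 0,"dz": 0.006,"yaw": 0,"jaw": 0}
    - {"dx": 0,"dy": 0,"dz": 0.012,"yaw": 0,"jaw": 0}
    - {"dx": 0,"dy": 0,"dz": 0.016,"yaw": 0,"jaw": 0}
    - {"dx": 0,"dy": 0,"dz": 0.016,"yaw": 0,"jaw": 0}

```text
clock: 8.47
tcp_pos: [0.4967, 0.3101, 0.024]
ee_rot: [1.0, 0.03, 0.001, 0.001]
ft_force: [0.2, -3.1, 2.9]
finger_gap: 0.169
grip_force: 49.1
```

Call:
play_rows:
  motion:
    - {"dx": 0,"dy": 0,"dz": 0.006,"yaw": 0,"jaw": 0}
    - {"dx": 0,"dy": 0,"dz": 0.012,"yaw": 0,"jaw": 0}
    - {"dx": 0,"dy": 0,"dz": 0.014,"yaw": 0,"jaw": 0}
    - {"dx": 0,"dy": 0,"dz": 0.014,"yaw": 0,"jaw": 0}

```text
clock: 8.8
tcp_pos: [0.4962, 0.3099, 0.0171]
ee_rot: [1.0, 0.029, 0.0, 0.001]
ft_force: [-1.0, -4.4, 7.5]
finger_gap: 0.168
grip_force: 49.6
```

Call:
play_rows:
  motion:
    - {"dx": 0,"dy": 0,"dz": 0.003,"yaw": 0,"jaw": 0}
    - {"dx": 0,"dy": 0,"dz": 0.005,"yaw": 0,"jaw": 0}
    - {"dx": 0,"dy": 0,"dz": 0.005,"yaw": 0,"jaw": 0}

```text
clock: 9.05
tcp_pos: [0.4963, 0.31, 0.0169]
ee_rot: [1.0, 0.029, 0.0, 0.002]
ft_force: [-4.9, -7.0, 25.0]
finger_gap: 0.168
grip_force: 51.3
```

Call:
play_rows:
  motion:
    - {"dx": 0,"dy": 0,"dz": -0.006,"yaw": 0,"jaw": 0.4}
    - {"dx": 0,"dy": 0,"dz": -0.006,"yaw": 0,"jaw": 0.4}
    - {"dx": 0,"dy": 0,"dz": -0.006,"yaw": 0,"jaw": 0.5}
    - {"dx": 0,"dy": 0,"dz": -0.04,"yaw": 0,"jaw": 0.5}
    - {"dx": 0,"dy": 0,"dz": -0.1,"yaw": 0,"jaw": 0.5}

```text
clock: 9.47
tcp_pos: [0.4927, 0.3094, 0.0606]
ee_rot: [1.0, 0.03, -0.004, 0.002]
ft_force: [0.1, -0.4, 0.3]
finger_gap: 0.496
grip_force: 0.0
```

Call:
play_rows:
  motion:
    - {"dx": 0,"dy": 0.05,"dz": -0.06,"yaw": 0,"jaw": 0.5}
    - {"dx": 0,"dy": 0.1,"dz": -0.12,"yaw": 0,"jaw": 0.5}
    - {"dx": 0,"dy": 0.16,"dz": -0.16,"yaw": 0,"jaw": 0.5}
    - {"dx": 0,"dy": 0.22,"dz": -0.2,"yaw": 0,"jaw": 0.5}
    - {"dx": 0,"dy": 0.29,"dz": -0.2,"yaw": 0,"jaw": 0.5}

```text
clock: 9.88
tcp_pos: [0.5066, 0.1679, 0.1678]
ee_rot: [1.0, 0.031, 0.004, -0.002]
ft_force: [0.8, 0.7, -0.9]
finger_gap: 0.496
grip_force: 0.0
```

```bash
python3 -c "
from h import *
go(.469,-.1966,.167,.095)
for n in('top','side'):
  i=arm.camera(n);b=blob(i,'yellow',(100,200,370,400));print(n,b,np.round(proj(n,rackpt((.5022,.1974),.06,.002,.1125,.042)),1))"
```

```text
tcp [0.5066 0.1679 0.1678] ang 0.0618 dx -0.1202 dy 0.7229 dz 0.0016 yaw -0.0211 gap 0.496 F [ 0.8  0.7 -0.9] t 9.88Traceback (most recent call last):
  File "<string>", line 5, in <module>
    i=arm.camera(n);b=blob(i,'yellow',(100,200,370,400));print(n,b,np.round(proj(n,rackpt((.5022,.1974),.06,.002,.1125,.042)),1))
                      ~~~~^^^^^^^^^^^^^^^^^^^^^^^^^^^^^^
  File "h.py", line 17, in blob
    n,l,s,c=cv2.connectedComponentsWithStats(m);i=1+np.argmax(s[1:,4])
                                                    ~~~~~~~~~^^^^^^^^^
    return _wrapfunc(a, 'argmax', axis=axis, out=out, **kwds)
    return bound(*args, **kwds)
ValueError: attempt to get argmax of an empty sequence
```

Call:
play_rows:
  motion:
    - {"dx": -0.01,"dy": 0.07,"dz": 0,"yaw": 0,"jaw": 0.5}
    - {"dx": -0.02,"dy": 0.14,"dz": 0,"yaw": 0,"jaw": 0.5}
    - {"dx": -0.03,"dy": 0.21,"dz": 0,"yaw": 0,"jaw": 0.5}
    - {"dx": -0.04,"dy": 0.28,"dz": 0,"yaw": 0,"jaw": 0.5}
    - {"dx": -0.06,"dy": 0.35,"dz": 0,"yaw": 0,"jaw": 0.5}

```text
clock: 10.35
tcp_pos: [0.485, -0.0113, 0.1634]
ee_rot: [1.0, 0.03, 0.0, -0.0]
ft_force: [1.9, -1.4, -0.0]
finger_gap: 0.498
grip_force: 0.0
```

Call:
play_rows:
  motion:
    - {"dx": -0.01,"dy": 0.07,"dz": 0,"yaw": 0,"jaw": 0.5}
    - {"dx": -0.02,"dy": 0.14,"dz": 0,"yaw": 0,"jaw": 0.5}
    - {"dx": -0.03,"dy": 0.21,"dz": 0,"yaw": 0,"jaw": 0.5}
    - {"dx": -0.05,"dy": 0.28,"dz": 0,"yaw": -0.021,"jaw": 0.5}
    - {"dx": -0.06,"dy": 0.36,"dz": 0,"yaw": -0.021,"jaw": 0.5}

```text
clock: 10.77
tcp_pos: [0.4646, -0.192, 0.1633]
ee_rot: [0.999, 0.047, -0.001, -0.001]
ft_force: [1.0, 0.1, 0.5]
finger_gap: 0.498
grip_force: 0.0
```

Call:
play_rows:
  motion:
    - {"dx": 0,"dy": 0,"dz": 0,"yaw": 0,"jaw": 0.5}
    - {"dx": 0,"dy": 0,"dz": 0,"yaw": 0,"jaw": 0.5}

```text
clock: 10.93
tcp_pos: [0.4648, -0.1939, 0.1631]
ee_rot: [0.999, 0.043, -0.001, -0.0]
ft_force: [-0.8, 0.3, 0.8]
finger_gap: 0.501
grip_force: 0.0
```

```bash
python3 -c "
from h import *
go(.469,-.1966,.067,.095)
for n in('top','side'):
  i=arm.camera(n)
  try:b=blob(i,'yellow',(100,200,370,400));print(n,b,np.round(proj(n,rackpt((.5022,.1974),.06,.002,.1125,.042)),1))
  except ValueError:print(n,'hidden')"
```

```text
tcp [ 0.4648 -0.1939  0.1631] ang 0.0868 dx 0.0079 dy 0.0060 dz 0.1922 yaw -0.0052 gap 0.501 F [-0.8  0.3  0.8] t 10.93
top ((141.0, 268.0), np.int32(208), (34.0, 6.0), array([0.03350759, 0.99943846], dtype=float32), array([140.6202, 268.5   ], dtype=float32)) [141.  268.3]
side ((271.4699401855469, 342.70465087890625), np.int32(444), (48.723453521728516, 10.710319519042969), array([0.94650936, 0.32267642], dtype=float32), array([271.81305, 342.50674], dtype=float32)) [272.3 343.1]
```

Call:
play_rows:
  motion:
    - {"dx": 0.008,"dy": 0.006,"dz": 0.05,"yaw": -0.005,"jaw": 0.5}
    - {"dx": 0.008,"dy": 0.006,"dz": 0.1,"yaw": -0.005,"jaw": 0.5}
    - {"dx": 0.008,"dy": 0.006,"dz": 0.14,"yaw": -0.005,"jaw": 0.5}
    - {"dx": 0.008,"dy": 0.006,"dz": 0.17,"yaw": -0.005,"jaw": 0.5}
    - {"dx": 0.008,"dy": 0.006,"dz": 0.192,"yaw": -0.005,"jaw": 0.5}

```text
clock: 11.45
tcp_pos: [0.4695, -0.1918, 0.0664]
ee_rot: [0.999, 0.052, -0.001, -0.001]
ft_force: [0.2, 0.2, -0.1]
finger_gap: 0.499
grip_force: 0.0
```

Call:
play_rows:
  motion:
    - {"dx": 0,"dy": 0,"dz": 0,"yaw": 0,"jaw": 0.5}
    - {"dx": 0,"dy": 0,"dz": 0,"yaw": 0,"jaw": 0.0}
    - {"dx": 0,"dy": 0,"dz": 0,"yaw": 0,"jaw": 0.0}
    - {"dx": 0,"dy": 0,"dz": 0,"yaw": 0,"jaw": 0}
    - {"dx": 0,"dy": 0,"dz": 0,"yaw": 0,"jaw": 0}

```text
clock: 11.87
tcp_pos: [0.4711, -0.1956, 0.0695]
ee_rot: [0.999, 0.05, 0.001, 0.001]
ft_force: [-0.2, -2.3, 1.6]
finger_gap: 0.168
grip_force: 48.9
```

```bash
python3 -c "
from h import *
go(.469,-.1966,.067,.095)"
```

```text
tcp [ 0.4711 -0.1956  0.0695] ang 0.0999 dx -0.0044 dy 0.0017 dz 0.0051 yaw 0.0031 gap 0.168 F [-0.2 -2.3  1.6] t 11.87
```

Call:
play_rows:
  motion:
    - {"dx": 0,"dy": 0,"dz": -0.02,"yaw": 0,"jaw": 0}
    - {"dx": 0,"dy": 0,"dz": -0.06,"yaw": 0,"jaw": 0.0}
    - {"dx": 0,"dy": 0,"dz": -0.12,"yaw": 0,"jaw": 0.0}
    - {"dx": 0,"dy": 0,"dz": -0.17,"yaw": 0,"jaw": 0}
    - {"dx": 0,"dy": 0,"dz": -0.2,"yaw": 0,"jaw": 0}

```text
clock: 12.28
tcp_pos: [0.4712, -0.1942, 0.1719]
ee_rot: [0.999, 0.05, 0.002, 0.001]
ft_force: [0.5, 0.4, -2.1]
finger_gap: 0.165
grip_force: 48.8
```

Call:
play_rows:
  motion:
    - {"dx": 0,"dy": -0.04,"dz": 0,"yaw": 0,"jaw": 0}
    - {"dx": 0,"dy": -0.1,"dz": 0,"yaw": 0,"jaw": 0}
    - {"dx": 0.01,"dy": -0.17,"dz": 0,"yaw": 0,"jaw": 0}
    - {"dx": 0.02,"dy": -0.24,"dz": 0,"yaw": 0,"jaw": 0}
    - {"dx": 0.03,"dy": -0.3,"dz": 0,"yaw": 0,"jaw": 0}

```text
clock: 12.7
tcp_pos: [0.4692, -0.0409, 0.1692]
ee_rot: [0.999, 0.051, 0.0, -0.0]
ft_force: [0.6, -0.7, -0.8]
finger_gap: 0.166
grip_force: 48.9
```

Call:
play_rows:
  motion:
    - {"dx": 0.01,"dy": -0.07,"dz": 0,"yaw": 0,"jaw": 0}
    - {"dx": 0.02,"dy": -0.14,"dz": 0,"yaw": 0,"jaw": 0}
    - {"dx": 0.04,"dy": -0.21,"dz": 0,"yaw": 0,"jaw": 0}
    - {"dx": 0.06,"dy": -0.28,"dz": 0,"yaw": 0,"jaw": 0}
    - {"dx": 0.08,"dy": -0.34,"dz": 0,"yaw": 0,"jaw": 0}

```text
clock: 13.12
tcp_pos: [0.4918, 0.1325, 0.1692]
ee_rot: [0.999, 0.051, 0.0, -0.0]
ft_force: [0.8, -0.0, -0.4]
finger_gap: 0.167
grip_force: 48.9
```

Call:
play_rows:
  motion:
    - {"dx": 0.01,"dy": -0.07,"dz": 0,"yaw": 0.02,"jaw": 0}
    - {"dx": 0.02,"dy": -0.14,"dz": 0,"yaw": 0.025,"jaw": 0}
    - {"dx": 0.03,"dy": -0.2,"dz": 0,"yaw": 0.025,"jaw": 0}
    - {"dx": 0.03,"dy": -0.2,"dz": 0,"yaw": 0.025,"jaw": 0}
    - {"dx": 0.03,"dy": -0.2,"dz": 0,"yaw": 0.025,"jaw": 0}

```text
clock: 13.53
tcp_pos: [0.4963, 0.2332, 0.1689]
ee_rot: [0.999, 0.033, -0.0, -0.001]
ft_force: [0.0, -0.7, -0.8]
finger_gap: 0.168
grip_force: 49.0
```

```bash
python3 -c "
from h import *
go(.501,.2343,.055,.06)"
```

```text
tcp [0.4963 0.2332 0.1689] ang 0.0659 dx 0.0095 dy -0.0016 dz 0.2278 yaw 0.0037 gap 0.168 F [ 0.  -0.7 -0.8] t 13.53
```

Call:
play_rows:
  motion:
    - {"dx": 0.0095,"dy": -0.0015,"dz": 0.05,"yaw": 0.0035,"jaw": 0}
    - {"dx": 0.0095,"dy": -0.0015,"dz": 0.11,"yaw": 0.0035,"jaw": 0}
    - {"dx": 0.0095,"dy": -0.0015,"dz": 0.17,"yaw": 0.0035,"jaw": 0}
    - {"dx": 0.0095,"dy": -0.0015,"dz": 0.21,"yaw": 0.0035,"jaw": 0}
    - {"dx": 0.0095,"dy": -0.0015,"dz": 0.228,"yaw": 0.0035,"jaw": 0}

```text
clock: 13.95
tcp_pos: [0.5003, 0.2282, 0.0515]
ee_rot: [1.0, 0.027, -0.003, 0.002]
ft_force: [-0.3, -1.9, -0.8]
finger_gap: 0.167
grip_force: 49.0
```

Call:
play_rows:
  motion:
    - {"dx": 0,"dy": 0,"dz": 0.01,"yaw": 0,"jaw": 0}
    - {"dx": 0,"dy": 0,"dz": 0.02,"yaw": 0,"jaw": 0}
    - {"dx": 0,"dy": 0,"dz": 0.03,"yaw": 0,"jaw": 0}
    - {"dx": 0,"dy": 0,"dz": 0.035,"yaw": 0,"jaw": 0}
    - {"dx": 0,"dy": 0,"dz": 0.04,"yaw": 0,"jaw": 0}

```text
clock: 14.37
tcp_pos: [0.5028, 0.2317, 0.0348]
ee_rot: [1.0, 0.028, 0.001, -0.0]
ft_force: [-0.1, 0.5, 0.2]
finger_gap: 0.172
grip_force: 49.1
```

```bash
python3 -c "
from h import *
go(.501,.2343,.0195,.06)"
```

```text
tcp [0.5028 0.2317 0.0348] ang 0.0553 dx -0.0034 dy -0.0054 dz 0.0307 yaw -0.0030 gap 0.172 F [-0.1  0.5  0.2] t 14.37
```

Call:
play_rows:
  motion:
    - {"dx": -0.003,"dy": -0.005,"dz": 0,"yaw": 0,"jaw": 0}
    - {"dx": -0.003,"dy": -0.005,"dz": 0,"yaw": 0,"jaw": 0}
    - {"dx": -0.003,"dy": -0.005,"dz": 0,"yaw": 0,"jaw": 0}

```text
clock: 14.62
tcp_pos: [0.5006, 0.2343, 0.0346]
ee_rot: [1.0, 0.028, 0.0, -0.0]
ft_force: [0.3, 0.8, -0.4]
finger_gap: 0.167
grip_force: 48.9
```

Call:
play_rows:
  motion:
    - {"dx": 0,"dy": 0,"dz": 0.006,"yaw": 0,"jaw": 0}
    - {"dx": 0,"dy": 0,"dz": 0.012,"yaw": 0,"jaw": 0}
    - {"dx": 0,"dy": 0,"dz": 0.018,"yaw": 0,"jaw": 0}
    - {"dx": 0,"dy": 0,"dz": 0.018,"yaw": 0,"jaw": 0}

```text
clock: 14.95
tcp_pos: [0.5015, 0.2342, 0.0255]
ee_rot: [1.0, 0.028, 0.001, -0.0]
ft_force: [0.4, -0.4, 2.5]
finger_gap: 0.168
grip_force: 49.4
```

Call:
play_rows:
  motion:
    - {"dx": 0,"dy": 0,"dz": 0.006,"yaw": 0,"jaw": 0}
    - {"dx": 0,"dy": 0,"dz": 0.012,"yaw": 0,"jaw": 0}
    - {"dx": 0,"dy": 0,"dz": 0.014,"yaw": 0,"jaw": 0}
    - {"dx": 0,"dy": 0,"dz": 0.014,"yaw": 0,"jaw": 0}

```text
clock: 15.28
tcp_pos: [0.5011, 0.234, 0.0193]
ee_rot: [1.0, 0.028, 0.0, 0.0]
ft_force: [-1.8, -1.1, 12.4]
finger_gap: 0.166
grip_force: 50.4
```

Call:
play_rows:
  motion:
    - {"dx": 0,"dy": 0,"dz": 0.003,"yaw": 0,"jaw": 0}
    - {"dx": 0,"dy": 0,"dz": 0.004,"yaw": 0,"jaw": 0}
    - {"dx": 0,"dy": 0,"dz": 0.004,"yaw": 0,"jaw": 0}

```text
clock: 15.53
tcp_pos: [0.5011, 0.234, 0.0191]
ee_rot: [1.0, 0.028, 0.001, 0.001]
ft_force: [-6.0, -4.0, 27.6]
finger_gap: 0.167
grip_force: 51.8
```

Call:
play_rows:
  motion:
    - {"dx": 0,"dy": 0,"dz": -0.006,"yaw": 0,"jaw": 0.4}
    - {"dx": 0,"dy": 0,"dz": -0.006,"yaw": 0,"jaw": 0.4}
    - {"dx": 0,"dy": 0,"dz": -0.006,"yaw": 0,"jaw": 0.5}
    - {"dx": 0,"dy": 0,"dz": -0.04,"yaw": 0,"jaw": 0.5}
    - {"dx": 0,"dy": 0,"dz": -0.1,"yaw": 0,"jaw": 0.5}

```text
clock: 15.95
tcp_pos: [0.4972, 0.232, 0.0627]
ee_rot: [1.0, 0.028, -0.004, 0.002]
ft_force: [0.3, 0.5, -0.1]
finger_gap: 0.5
grip_force: 0.0
```

Call:
play_rows:
  motion:
    - {"dx": 0,"dy": 0.05,"dz": -0.06,"yaw": 0,"jaw": 0.5}
    - {"dx": 0,"dy": 0.1,"dz": -0.12,"yaw": 0,"jaw": 0.5}
    - {"dx": 0,"dy": 0.16,"dz": -0.16,"yaw": 0,"jaw": 0.5}
    - {"dx": 0,"dy": 0.22,"dz": -0.2,"yaw": 0,"jaw": 0.5}
    - {"dx": 0,"dy": 0.29,"dz": -0.2,"yaw": 0,"jaw": 0.5}

```text
clock: 16.37
tcp_pos: [0.5108, 0.0896, 0.1696]
ee_rot: [1.0, 0.029, 0.003, -0.001]
ft_force: [1.3, 0.2, -0.2]
finger_gap: 0.499
grip_force: 0.0
```

Call:
play_rows:
  motion:
    - {"dx": -0.01,"dy": 0.07,"dz": 0,"yaw": 0,"jaw": 0.5}
    - {"dx": -0.02,"dy": 0.14,"dz": 0,"yaw": 0,"jaw": 0.5}
    - {"dx": -0.03,"dy": 0.21,"dz": 0,"yaw": 0,"jaw": 0.5}
    - {"dx": -0.04,"dy": 0.28,"dz": 0,"yaw": 0,"jaw": 0.5}
    - {"dx": -0.05,"dy": 0.36,"dz": 0,"yaw": 0,"jaw": 0.5}

```text
clock: 16.78
tcp_pos: [0.4927, -0.0927, 0.1654]
ee_rot: [1.0, 0.028, -0.001, -0.0]
ft_force: [1.5, -0.2, -0.0]
finger_gap: 0.501
grip_force: 0.0
```

Call:
play_rows:
  motion:
    - {"dx": -0.01,"dy": 0.07,"dz": 0,"yaw": 0,"jaw": 0.5}
    - {"dx": -0.02,"dy": 0.14,"dz": 0,"yaw": 0,"jaw": 0.5}
    - {"dx": -0.03,"dy": 0.21,"dz": 0,"yaw": 0,"jaw": 0.5}
    - {"dx": -0.05,"dy": 0.28,"dz": 0,"yaw": -0.03,"jaw": 0.5}
    - {"dx": -0.06,"dy": 0.36,"dz": 0,"yaw": -0.03,"jaw": 0.5}

```text
clock: 17.2
tcp_pos: [0.4721, -0.274, 0.1651]
ee_rot: [0.999, 0.052, -0.001, -0.001]
ft_force: [0.3, 0.5, -0.2]
finger_gap: 0.5
grip_force: 0.0
```

Call:
play_rows:
  motion:
    - {"dx": 0,"dy": 0,"dz": 0,"yaw": 0,"jaw": 0.5}
    - {"dx": 0,"dy": 0,"dz": 0,"yaw": 0,"jaw": 0.5}
    - {"dx": 0,"dy": 0,"dz": 0,"yaw": 0,"jaw": 0.5}

```text
clock: 17.45
tcp_pos: [0.4733, -0.2726, 0.1652]
ee_rot: [0.999, 0.051, -0.001, -0.001]
ft_force: [-0.1, 0.2, 0.0]
finger_gap: 0.497
grip_force: 0.0
```

```bash
python3 -c "
from h import *
go(.4755,-.2739,.0675,.103)
for n in('top','side'):
 for k,c in((.1125,'yellow'),(.0375,'green')):
  i=arm.camera(n)
  try:b=blob(i,c,(100,220,370,400));print(n,c,np.round(b[0],1),b[1:3],np.round(proj(n,rackpt((.5022,.1974),.06,.002,k,.042)),1))
  except ValueError:print(n,'hidden')"
```

```text
tcp [ 0.4733 -0.2726  0.1652] ang 0.1024 dx 0.0041 dy 0.0030 dz 0.1955 yaw -0.0004 gap 0.497 F [-0.1  0.2  0. ] t 17.45
top yellow [141. 268.] (np.int32(206), (34.0, 6.0)) [141.  268.3]
top green [174.  272.5] (np.int32(4), (1.0, 2.0)) [173.6 266. ]
side yellow [271.4 342.9] (np.int32(442), (48.723453521728516, 10.948328018188477)) [272.3 343.1]
side green [289.3 309.1] (np.int32(193), (41.74205780029297, 7.589465618133545)) [289.5 310. ]
```

Call:
play_rows:
  motion:
    - {"dx": 0.004,"dy": 0.003,"dz": 0.05,"yaw": 0,"jaw": 0.5}
    - {"dx": 0.004,"dy": 0.003,"dz": 0.1,"yaw": 0,"jaw": 0.5}
    - {"dx": 0.004,"dy": 0.003,"dz": 0.14,"yaw": 0,"jaw": 0.5}
    - {"dx": 0.004,"dy": 0.003,"dz": 0.175,"yaw": 0,"jaw": 0.5}
    - {"dx": 0.004,"dy": 0.003,"dz": 0.195,"yaw": 0,"jaw": 0.5}

```text
clock: 18.07
tcp_pos: [0.4749, -0.273, 0.0668]
ee_rot: [0.999, 0.052, -0.001, -0.001]
ft_force: [-0.5, -0.6, -0.3]
finger_gap: 0.496
grip_force: 0.0
```

Call:
play_rows:
  motion:
    - {"dx": 0,"dy": 0,"dz": 0,"yaw": 0,"jaw": 0.5}
    - {"dx": 0,"dy": 0,"dz": 0,"yaw": 0,"jaw": 0.0}
    - {"dx": 0,"dy": 0,"dz": 0,"yaw": 0,"jaw": 0.0}
    - {"dx": 0,"dy": 0,"dz": 0,"yaw": 0,"jaw": 0}
    - {"dx": 0,"dy": 0,"dz": 0,"yaw": 0,"jaw": 0}

```text
clock: 18.48
tcp_pos: [0.4767, -0.2729, 0.0701]
ee_rot: [0.999, 0.052, 0.001, -0.001]
ft_force: [-1.3, 5.3, 3.8]
finger_gap: 0.169
grip_force: 48.7
```

```bash
python3 -c "
from h import *
go(.4997+.005,.1599,.17,.06)"
```

```text
tcp [ 0.4767 -0.2729  0.0701] ang 0.1037 dx 0.1453 dy -0.8551 dz -0.1998 yaw 0.0278 gap 0.169 F [-1.3  5.3  3.8] t 18.48
```

Call:
play_rows:
  motion:
    - {"dx": 0,"dy": 0,"dz": -0.02,"yaw": 0,"jaw": 0}
    - {"dx": 0,"dy": 0,"dz": -0.06,"yaw": 0,"jaw": 0.0}
    - {"dx": 0,"dy": 0,"dz": -0.12,"yaw": 0,"jaw": 0.0}
    - {"dx": 0,"dy": 0,"dz": -0.17,"yaw": 0,"jaw": 0}
    - {"dx": 0,"dy": 0,"dz": -0.2,"yaw": 0,"jaw": 0}

```text
clock: 18.9
tcp_pos: [0.4775, -0.2764, 0.1731]
ee_rot: [0.999, 0.051, 0.003, 0.002]
ft_force: [0.5, -0.2, -1.3]
finger_gap: 0.169
grip_force: 48.8
```

Call:
play_rows:
  motion:
    - {"dx": 0,"dy": -0.04,"dz": 0,"yaw": 0,"jaw": 0}
    - {"dx": 0.01,"dy": -0.1,"dz": 0,"yaw": 0,"jaw": 0}
    - {"dx": 0.02,"dy": -0.17,"dz": 0,"yaw": 0,"jaw": 0}
    - {"dx": 0.03,"dy": -0.24,"dz": 0,"yaw": 0,"jaw": 0}
    - {"dx": 0.05,"dy": -0.3,"dz": 0,"yaw": 0,"jaw": 0}

```text
clock: 19.32
tcp_pos: [0.4849, -0.1219, 0.1701]
ee_rot: [0.999, 0.051, 0.001, 0.001]
ft_force: [0.2, -0.6, -0.9]
finger_gap: 0.164
grip_force: 48.8
```

Call:
play_rows:
  motion:
    - {"dx": 0.01,"dy": -0.07,"dz": 0,"yaw": 0,"jaw": 0}
    - {"dx": 0.02,"dy": -0.14,"dz": 0,"yaw": 0,"jaw": 0}
    - {"dx": 0.04,"dy": -0.21,"dz": 0,"yaw": 0,"jaw": 0}
    - {"dx": 0.05,"dy": -0.28,"dz": 0,"yaw": 0,"jaw": 0}
    - {"dx": 0.06,"dy": -0.34,"dz": 0,"yaw": 0,"jaw": 0}

```text
clock: 19.73
tcp_pos: [0.4986, 0.0512, 0.1703]
ee_rot: [0.999, 0.052, 0.002, 0.0]
ft_force: [1.4, -0.4, -0.3]
finger_gap: 0.168
grip_force: 48.8
```

Call:
play_rows:
  motion:
    - {"dx": 0.01,"dy": -0.07,"dz": 0,"yaw": 0.02,"jaw": 0}
    - {"dx": 0.02,"dy": -0.14,"dz": 0,"yaw": 0.028,"jaw": 0}
    - {"dx": 0.037,"dy": -0.2,"dz": 0,"yaw": 0.028,"jaw": 0}
    - {"dx": 0.037,"dy": -0.215,"dz": 0,"yaw": 0.028,"jaw": 0}
    - {"dx": 0.037,"dy": -0.215,"dz": 0,"yaw": 0.028,"jaw": 0}

```text
clock: 20.15
tcp_pos: [0.5056, 0.1613, 0.1701]
ee_rot: [0.999, 0.032, 0.001, -0.001]
ft_force: [-0.3, -1.4, -0.7]
finger_gap: 0.164
grip_force: 48.9
```

```bash
python3 -c "
from h import *
go(.5055,.1595,.036,.06)"
```

```text
tcp [0.5056 0.1613 0.1701] ang 0.0638 dx -0.0003 dy 0.0036 dz 0.2681 yaw 0.0024 gap 0.164 F [-0.3 -1.4 -0.7] t 20.15
```

Call:
play_rows:
  motion:
    - {"dx": 0,"dy": 0.003,"dz": 0.05,"yaw": 0.002,"jaw": 0}
    - {"dx": 0,"dy": 0.003,"dz": 0.11,"yaw": 0.002,"jaw": 0}
    - {"dx": 0,"dy": 0.003,"dz": 0.17,"yaw": 0.002,"jaw": 0}
    - {"dx": 0,"dy": 0.003,"dz": 0.21,"yaw": 0.002,"jaw": 0}
    - {"dx": 0,"dy": 0.003,"dz": 0.23,"yaw": 0.002,"jaw": 0}

```text
clock: 20.57
tcp_pos: [0.5041, 0.1529, 0.0514]
ee_rot: [1.0, 0.026, -0.002, 0.002]
ft_force: [-1.0, 0.1, -1.3]
finger_gap: 0.165
grip_force: 48.9
```

Call:
play_rows:
  motion:
    - {"dx": 0,"dy": 0,"dz": 0.01,"yaw": 0,"jaw": 0}
    - {"dx": 0,"dy": 0,"dz": 0.02,"yaw": 0,"jaw": 0}
    - {"dx": 0,"dy": 0,"dz": 0.03,"yaw": 0,"jaw": 0}
    - {"dx": 0,"dy": 0,"dz": 0.036,"yaw": 0,"jaw": 0}
    - {"dx": 0,"dy": 0,"dz": 0.036,"yaw": 0,"jaw": 0}

```text
clock: 20.98
tcp_pos: [0.5057, 0.1567, 0.036]
ee_rot: [1.0, 0.028, 0.001, -0.0]
ft_force: [0.1, -0.3, -0.6]
finger_gap: 0.163
grip_force: 48.9
```

```bash
python3 -c "
from h import *
go(.5055,.1595,.0201,.06)"
```

```text
tcp [0.5057 0.1567 0.036 ] ang 0.0554 dx -0.0000 dy -0.0057 dz 0.0318 yaw -0.0029 gap 0.163 F [ 0.1 -0.3 -0.6] t 20.98
```

Call:
play_rows:
  motion:
    - {"dx": 0,"dy": -0.0055,"dz": 0,"yaw": 0,"jaw": 0}
    - {"dx": 0,"dy": -0.0055,"dz": 0,"yaw": 0,"jaw": 0}
    - {"dx": 0,"dy": -0.0055,"dz": 0,"yaw": 0,"jaw": 0}

```text
clock: 21.23
tcp_pos: [0.5054, 0.1598, 0.0362]
ee_rot: [1.0, 0.028, 0.0, -0.0]
ft_force: [0.3, 0.2, -0.9]
finger_gap: 0.166
grip_force: 48.9
```

Call:
play_rows:
  motion:
    - {"dx": 0,"dy": 0,"dz": 0.006,"yaw": 0,"jaw": 0}
    - {"dx": 0,"dy": 0,"dz": 0.012,"yaw": 0,"jaw": 0}
    - {"dx": 0,"dy": 0,"dz": 0.018,"yaw": 0,"jaw": 0}
    - {"dx": 0,"dy": 0,"dz": 0.02,"yaw": 0,"jaw": 0}

```text
clock: 21.57
tcp_pos: [0.506, 0.1595, 0.0262]
ee_rot: [1.0, 0.028, 0.001, 0.0]
ft_force: [-0.5, 0.1, 3.9]
finger_gap: 0.165
grip_force: 49.5
```

Call:
play_rows:
  motion:
    - {"dx": 0,"dy": 0,"dz": 0.006,"yaw": 0,"jaw": 0}
    - {"dx": 0,"dy": 0,"dz": 0.012,"yaw": 0,"jaw": 0}
    - {"dx": 0,"dy": 0,"dz": 0.014,"yaw": 0,"jaw": 0}
    - {"dx": 0,"dy": 0,"dz": 0.014,"yaw": 0,"jaw": 0}

```text
clock: 21.9
tcp_pos: [0.5057, 0.1593, 0.0199]
ee_rot: [1.0, 0.028, 0.0, 0.001]
ft_force: [-2.2, -2.2, 13.3]
finger_gap: 0.167
grip_force: 50.4
```

Call:
play_rows:
  motion:
    - {"dx": 0,"dy": 0,"dz": 0.003,"yaw": 0,"jaw": 0}
    - {"dx": 0,"dy": 0,"dz": 0.004,"yaw": 0,"jaw": 0}
    - {"dx": 0,"dy": 0,"dz": 0.004,"yaw": 0,"jaw": 0}

```text
clock: 22.15
tcp_pos: [0.5058, 0.1593, 0.0197]
ee_rot: [1.0, 0.028, 0.001, 0.001]
ft_force: [-7.4, -4.0, 28.6]
finger_gap: 0.169
grip_force: 52.0
```

Call:
play_rows:
  motion:
    - {"dx": 0,"dy": 0,"dz": -0.006,"yaw": 0,"jaw": 0.4}
    - {"dx": 0,"dy": 0,"dz": -0.006,"yaw": 0,"jaw": 0.4}
    - {"dx": 0,"dy": 0,"dz": -0.006,"yaw": 0,"jaw": 0.5}
    - {"dx": 0,"dy": 0,"dz": -0.04,"yaw": 0,"jaw": 0.5}
    - {"dx": 0,"dy": 0,"dz": -0.1,"yaw": 0,"jaw": 0.5}

```text
clock: 22.57
tcp_pos: [0.5017, 0.158, 0.0635]
ee_rot: [1.0, 0.028, -0.004, 0.001]
ft_force: [0.5, -0.5, -0.1]
finger_gap: 0.504
grip_force: 0.0
```

Call:
play_rows:
  motion:
    - {"dx": 0,"dy": 0.05,"dz": -0.06,"yaw": 0,"jaw": 0.5}
    - {"dx": 0,"dy": 0.1,"dz": -0.12,"yaw": 0,"jaw": 0.5}
    - {"dx": 0,"dy": 0.16,"dz": -0.16,"yaw": 0,"jaw": 0.5}
    - {"dx": 0,"dy": 0.22,"dz": -0.2,"yaw": 0,"jaw": 0.5}
    - {"dx": 0,"dy": 0.29,"dz": -0.2,"yaw": 0,"jaw": 0.5}

```text
clock: 22.98
tcp_pos: [0.5156, 0.0148, 0.1702]
ee_rot: [1.0, 0.029, 0.004, -0.0]
ft_force: [1.7, 1.5, -0.6]
finger_gap: 0.494
grip_force: 0.0
```

Call:
play_rows:
  motion:
    - {"dx": -0.01,"dy": 0.07,"dz": 0,"yaw": 0,"jaw": 0.5}
    - {"dx": -0.02,"dy": 0.14,"dz": 0,"yaw": 0,"jaw": 0.5}
    - {"dx": -0.03,"dy": 0.21,"dz": 0,"yaw": 0,"jaw": 0.5}
    - {"dx": -0.04,"dy": 0.28,"dz": 0,"yaw": 0,"jaw": 0.5}
    - {"dx": -0.045,"dy": 0.36,"dz": 0,"yaw": 0,"jaw": 0.5}

```text
clock: 23.4
tcp_pos: [0.4995, -0.167, 0.1659]
ee_rot: [1.0, 0.028, -0.001, -0.0]
ft_force: [-0.0, 0.9, 1.1]
finger_gap: 0.503
grip_force: 0.0
```

Call:
play_rows:
  motion:
    - {"dx": -0.01,"dy": 0.07,"dz": 0,"yaw": 0,"jaw": 0.5}
    - {"dx": -0.02,"dy": 0.14,"dz": 0,"yaw": 0,"jaw": 0.5}
    - {"dx": -0.03,"dy": 0.21,"dz": 0,"yaw": 0,"jaw": 0.5}
    - {"dx": -0.04,"dy": 0.28,"dz": 0,"yaw": -0.047,"jaw": 0.5}
    - {"dx": -0.05,"dy": 0.36,"dz": 0,"yaw": -0.047,"jaw": 0.5}

```text
clock: 23.82
tcp_pos: [0.4851, -0.3479, 0.1656]
ee_rot: [0.998, 0.066, -0.001, -0.001]
ft_force: [1.0, 1.2, 0.6]
finger_gap: 0.504
grip_force: 0.0
```

Call:
play_rows:
  motion:
    - {"dx": 0,"dy": 0,"dz": 0,"yaw": 0,"jaw": 0.5}
    - {"dx": 0,"dy": 0,"dz": 0,"yaw": 0,"jaw": 0.5}
    - {"dx": 0,"dy": 0,"dz": 0,"yaw": 0,"jaw": 0.5}

```text
clock: 24.07
tcp_pos: [0.4853, -0.3469, 0.1656]
ee_rot: [0.998, 0.064, -0.0, -0.001]
ft_force: [0.6, 0.2, 0.2]
finger_gap: 0.501
grip_force: 0.0
```

```bash
python3 -c "
from h import *
go(.4855,-.3484,.068,.13)
for n in('top','side'):
 for k,c in((.1125,'yellow'),(.0375,'green'),(-.0375,'blue')):
  i=arm.camera(n)
  try:b=blob(i,c,(100,220,370,400));print(n,c,np.round(b[0],1),b[1:3],np.round(proj(n,rackpt((.5022,.1974),.06,.002,k,.042)),1))
  except ValueError:print(n,'hidden')"
```

```text
tcp [ 0.4853 -0.3469  0.1656] ang 0.1289 dx -0.0000 dy 0.0031 dz 0.1952 yaw -0.0007 gap 0.501 F [0.6 0.2 0.2] t 24.07
top yellow [141. 268.] (np.int32(205), (34.0, 6.0)) [141.  268.3]
top green [174.8 276.2] (np.int32(7), (4.110960960388184, 1.8973664045333862)) [173.6 266. ]
top blue [206.5 263.5] (np.int32(172), (33.0, 5.0)) [206.2 263.7]
side yellow [271.5 342.7] (np.int32(444), (48.723453521728516, 11.288337707519531)) [272.3 343.1]
side green [289.3 309.1] (np.int32(204), (42.032325744628906, 7.692190647125244)) [289.5 310. ]
side blue [303.  280.6] (np.int32(103), (30.08196449279785, 4.120816707611084)) [304.  282.2]
```

Call:
play_rows:
  motion:
    - {"dx": 0,"dy": 0.003,"dz": 0.05,"yaw": 0,"jaw": 0.5}
    - {"dx": 0,"dy": 0.003,"dz": 0.1,"yaw": 0,"jaw": 0.5}
    - {"dx": 0,"dy": 0.003,"dz": 0.14,"yaw": 0,"jaw": 0.5}
    - {"dx": 0,"dy": 0.003,"dz": 0.175,"yaw": 0,"jaw": 0.5}
    - {"dx": 0,"dy": 0.003,"dz": 0.195,"yaw": 0,"jaw": 0.5}

```text
clock: 24.78
tcp_pos: [0.4848, -0.3478, 0.0672]
ee_rot: [0.998, 0.065, -0.001, -0.001]
ft_force: [-0.1, -0.4, 0.0]
finger_gap: 0.504
grip_force: 0.0
```

Call:
play_rows:
  motion:
    - {"dx": 0,"dy": 0,"dz": 0,"yaw": 0,"jaw": 0.5}
    - {"dx": 0,"dy": 0,"dz": 0,"yaw": 0,"jaw": 0.0}
    - {"dx": 0,"dy": 0,"dz": 0,"yaw": 0,"jaw": 0.0}
    - {"dx": 0,"dy": 0,"dz": 0,"yaw": 0,"jaw": 0}
    - {"dx": 0,"dy": 0,"dz": 0,"yaw": 0,"jaw": 0}

```text
clock: 25.2
tcp_pos: [0.4866, -0.3474, 0.0707]
ee_rot: [0.998, 0.065, 0.0, -0.001]
ft_force: [-1.9, 5.5, 5.1]
finger_gap: 0.164
grip_force: 48.7
```

```bash
python3 -c "
from h import *
go(.510,.0848,.17,.06)"
```

```text
tcp [ 0.4866 -0.3474  0.0707] ang 0.1305 dx 0.1589 dy -0.8509 dz -0.1986 yaw 0.0449 gap 0.164 F [-1.9  5.5  5.1] t 25.2
```

Call:
play_rows:
  motion:
    - {"dx": 0,"dy": 0,"dz": -0.02,"yaw": 0,"jaw": 0}
    - {"dx": 0,"dy": 0,"dz": -0.06,"yaw": 0,"jaw": 0.0}
    - {"dx": 0,"dy": 0,"dz": -0.12,"yaw": 0,"jaw": 0.0}
    - {"dx": 0,"dy": 0,"dz": -0.17,"yaw": 0,"jaw": 0}
    - {"dx": 0,"dy": 0,"dz": -0.2,"yaw": 0,"jaw": 0}

```text
clock: 25.62
tcp_pos: [0.4873, -0.351, 0.1737]
ee_rot: [0.998, 0.064, 0.002, 0.003]
ft_force: [0.5, 0.0, -1.3]
finger_gap: 0.168
grip_force: 48.8
```

Call:
play_rows:
  motion:
    - {"dx": 0,"dy": -0.04,"dz": 0,"yaw": 0,"jaw": 0}
    - {"dx": 0.01,"dy": -0.1,"dz": 0,"yaw": 0,"jaw": 0}
    - {"dx": 0.02,"dy": -0.17,"dz": 0,"yaw": 0,"jaw": 0}
    - {"dx": 0.04,"dy": -0.24,"dz": 0,"yaw": 0,"jaw": 0}
    - {"dx": 0.055,"dy": -0.3,"dz": 0,"yaw": 0,"jaw": 0}

```text
clock: 26.03
tcp_pos: [0.4944, -0.1954, 0.1706]
ee_rot: [0.998, 0.065, 0.001, 0.001]
ft_force: [1.4, 0.7, -0.7]
finger_gap: 0.17
grip_force: 48.9
```

Call:
play_rows:
  motion:
    - {"dx": 0.01,"dy": -0.07,"dz": 0,"yaw": 0,"jaw": 0}
    - {"dx": 0.02,"dy": -0.14,"dz": 0,"yaw": 0,"jaw": 0}
    - {"dx": 0.04,"dy": -0.21,"dz": 0,"yaw": 0,"jaw": 0}
    - {"dx": 0.05,"dy": -0.28,"dz": 0,"yaw": 0,"jaw": 0}
    - {"dx": 0.06,"dy": -0.34,"dz": 0,"yaw": 0,"jaw": 0}

```text
clock: 26.45
tcp_pos: [0.5023, -0.0224, 0.1706]
ee_rot: [0.998, 0.065, 0.002, 0.001]
ft_force: [0.1, 0.3, -1.8]
finger_gap: 0.17
grip_force: 48.9
```

Call:
play_rows:
  motion:
    - {"dx": 0.01,"dy": -0.07,"dz": 0,"yaw": 0.02,"jaw": 0}
    - {"dx": 0.02,"dy": -0.14,"dz": 0,"yaw": 0.045,"jaw": 0}
    - {"dx": 0.042,"dy": -0.2,"dz": 0,"yaw": 0.045,"jaw": 0}
    - {"dx": 0.042,"dy": -0.21,"dz": 0,"yaw": 0.045,"jaw": 0}
    - {"dx": 0.042,"dy": -0.21,"dz": 0,"yaw": 0.045,"jaw": 0}

```text
clock: 26.87
tcp_pos: [0.5097, 0.0854, 0.1705]
ee_rot: [0.999, 0.032, 0.002, -0.0]
ft_force: [0.4, -1.2, 0.1]
finger_gap: 0.166
grip_force: 49.0
```

Call:
play_rows:
  motion:
    - {"dx": 0,"dy": 0,"dz": 0.04,"yaw": 0,"jaw": 0}
    - {"dx": 0,"dy": 0,"dz": 0.1,"yaw": 0,"jaw": 0}
    - {"dx": 0,"dy": 0,"dz": 0.16,"yaw": 0,"jaw": 0}
    - {"dx": 0,"dy": 0,"dz": 0.2,"yaw": 0,"jaw": 0}
    - {"dx": 0,"dy": 0,"dz": 0.2,"yaw": 0,"jaw": 0}

```text
clock: 27.28
tcp_pos: [0.5058, 0.079, 0.0656]
ee_rot: [1.0, 0.028, -0.004, 0.001]
ft_force: [-1.2, -0.4, -1.8]
finger_gap: 0.163
grip_force: 49.0
```

Call:
play_rows:
  motion:
    - {"dx": 0,"dy": 0,"dz": 0.01,"yaw": 0,"jaw": 0}
    - {"dx": 0,"dy": 0,"dz": 0.02,"yaw": 0,"jaw": 0}
    - {"dx": 0,"dy": 0,"dz": 0.02,"yaw": 0,"jaw": 0}

```text
clock: 27.53
tcp_pos: [0.5097, 0.082, 0.0599]
ee_rot: [1.0, 0.029, 0.001, 0.0]
ft_force: [-0.1, 0.9, -1.5]
finger_gap: 0.164
grip_force: 49.0
```

```bash
python3 -c "
from h import *
go(.510,.0848,.0365,.06)"
```

```text
tcp [0.5097 0.082  0.0599] ang 0.0576 dx 0.0009 dy -0.0056 dz 0.0467 yaw -0.0015 gap 0.164 F [-0.1  0.9 -1.5] t 27.53
```

Call:
play_rows:
  motion:
    - {"dx": 0,"dy": -0.0055,"dz": 0.01,"yaw": 0,"jaw": 0}
    - {"dx": 0,"dy": -0.0055,"dz": 0.025,"yaw": 0,"jaw": 0}
    - {"dx": 0,"dy": -0.0055,"dz": 0.04,"yaw": 0,"jaw": 0}
    - {"dx": 0,"dy": -0.0055,"dz": 0.046,"yaw": 0,"jaw": 0}
    - {"dx": 0,"dy": -0.0055,"dz": 0.046,"yaw": 0,"jaw": 0}

```text
clock: 27.95
tcp_pos: [0.5078, 0.0851, 0.0351]
ee_rot: [1.0, 0.029, -0.001, 0.0]
ft_force: [0.1, -0.6, -1.9]
finger_gap: 0.166
grip_force: 49.0
```

```bash
python3 -c "
from h import *
go(.510,.0848,.0207,.06)"
```

```text
tcp [0.5078 0.0851 0.0351] ang 0.0589 dx 0.0044 dy 0.0008 dz 0.0288 yaw -0.0007 gap 0.166 F [ 0.1 -0.6 -1.9] t 27.95
```

Call:
play_rows:
  motion:
    - {"dx": 0.002,"dy": 0,"dz": 0.006,"yaw": 0,"jaw": 0}
    - {"dx": 0.002,"dy": 0,"dz": 0.012,"yaw": 0,"jaw": 0}
    - {"dx": 0.002,"dy": 0,"dz": 0.018,"yaw": 0,"jaw": 0}
    - {"dx": 0.002,"dy": 0,"dz": 0.018,"yaw": 0,"jaw": 0}

```text
clock: 28.28
tcp_pos: [0.5108, 0.085, 0.0275]
ee_rot: [1.0, 0.029, 0.001, 0.0]
ft_force: [1.3, -1.2, -0.9]
finger_gap: 0.169
grip_force: 49.1
```

Call:
play_rows:
  motion:
    - {"dx": 0,"dy": 0,"dz": 0.006,"yaw": 0,"jaw": 0}
    - {"dx": 0,"dy": 0,"dz": 0.012,"yaw": 0,"jaw": 0}
    - {"dx": 0,"dy": 0,"dz": 0.014,"yaw": 0,"jaw": 0}
    - {"dx": 0,"dy": 0,"dz": 0.014,"yaw": 0,"jaw": 0}

```text
clock: 28.62
tcp_pos: [0.5103, 0.085, 0.0206]
ee_rot: [1.0, 0.029, 0.0, 0.0]
ft_force: [-0.6, -2.9, 5.1]
finger_gap: 0.164
grip_force: 49.7
```

Call:
play_rows:
  motion:
    - {"dx": 0,"dy": 0,"dz": 0.003,"yaw": 0,"jaw": 0}
    - {"dx": 0,"dy": 0,"dz": 0.005,"yaw": 0,"jaw": 0}
    - {"dx": 0,"dy": 0,"dz": 0.006,"yaw": 0,"jaw": 0}
    - {"dx": 0,"dy": 0,"dz": 0.006,"yaw": 0,"jaw": 0}

```text
clock: 28.95
tcp_pos: [0.5104, 0.085, 0.0203]
ee_rot: [1.0, 0.029, 0.0, 0.001]
ft_force: [-8.0, -4.0, 29.8]
finger_gap: 0.171
grip_force: 52.2
```

Call:
play_rows:
  motion:
    - {"dx": 0,"dy": 0,"dz": -0.006,"yaw": 0,"jaw": 0.4}
    - {"dx": 0,"dy": 0,"dz": -0.006,"yaw": 0,"jaw": 0.4}
    - {"dx": 0,"dy": 0,"dz": -0.006,"yaw": 0,"jaw": 0.5}
    - {"dx": 0,"dy": 0,"dz": -0.04,"yaw": 0,"jaw": 0.5}
    - {"dx": 0,"dy": 0,"dz": -0.1,"yaw": 0,"jaw": 0.5}

```text
clock: 29.37
tcp_pos: [0.5061, 0.0849, 0.0641]
ee_rot: [1.0, 0.03, -0.004, 0.0]
ft_force: [0.3, -0.6, -0.3]
finger_gap: 0.498
grip_force: 0.0
```

Call:
play_rows:
  motion:
    - {"dx": 0,"dy": 0.05,"dz": -0.06,"yaw": 0,"jaw": 0.5}
    - {"dx": 0,"dy": 0.1,"dz": -0.12,"yaw": 0,"jaw": 0.5}
    - {"dx": 0,"dy": 0.16,"dz": -0.16,"yaw": 0,"jaw": 0.5}
    - {"dx": 0,"dy": 0.22,"dz": -0.2,"yaw": 0,"jaw": 0.5}
    - {"dx": 0,"dy": 0.29,"dz": -0.2,"yaw": 0,"jaw": 0.5}

```text
clock: 29.78
tcp_pos: [0.5208, -0.0592, 0.1708]
ee_rot: [1.0, 0.031, 0.004, 0.0]
ft_force: [1.8, 0.9, -0.1]
finger_gap: 0.497
grip_force: 0.0
```

Call:
play_rows:
  motion:
    - {"dx": -0.01,"dy": 0.07,"dz": 0,"yaw": 0,"jaw": 0.5}
    - {"dx": -0.02,"dy": 0.14,"dz": 0,"yaw": 0,"jaw": 0.5}
    - {"dx": -0.03,"dy": 0.21,"dz": 0,"yaw": 0,"jaw": 0.5}
    - {"dx": -0.04,"dy": 0.25,"dz": 0,"yaw": 0,"jaw": 0.5}
    - {"dx": -0.04,"dy": 0.25,"dz": 0,"yaw": 0,"jaw": 0.5}

```text
clock: 30.2
tcp_pos: [0.5034, -0.1917, 0.1658]
ee_rot: [1.0, 0.025, -0.001, 0.001]
ft_force: [-1.0, -0.3, -0.6]
finger_gap: 0.501
grip_force: 0.0
```

```bash
python3 -c "
from h import *
I={n:arm.camera(n) for n in('top','side')}
for n in('top','side'):
 for k,c in((.1125,'yellow'),(.0375,'green'),(-.0375,'blue'),(-.1125,'red')):
  try:b=blob(I[n],c,(100,230,370,400));print(n,c,np.round(b[0],1),b[1:3],np.round(proj(n,rackpt((.5022,.1974),.06,.002,k,.042)),1))
  except ValueError:print(n,'hidden')
a=cv2.resize(I['side'][220:400,190:370],(400,400),interpolation=2);b=cv2.resize(I['top'][205:315,110:275],(400,267),interpolation=2)
o=np.zeros((400,800,3),np.uint8);o[:,:400]=a;o[:267,400:]=b
cv2.imwrite('pics/end.png',o[:,:,::-1])"
```

```text
top yellow [140.7 267.9] (np.int32(208), (34.05378341674805, 6.577625751495361)) [141.  268.3]
top green [174.5 271.5] (np.int32(46), (19.0, 3.0)) [173.6 266. ]
top blue [206.5 263.5] (np.int32(172), (33.0, 5.0)) [206.2 263.7]
top red [238.9 261. ] (np.int32(234), (34.169532775878906, 7.26657247543335)) [238.9 261.5]
side yellow [271.5 342.8] (np.int32(441), (48.738136291503906, 10.916864395141602)) [272.3 343.1]
side green [289.6 308.9] (np.int32(216), (42.70839309692383, 7.926609039306641)) [289.5 310. ]
side blue [303.5 280.8] (np.int32(115), (31.04669189453125, 4.7105326652526855)) [304.  282.2]
side red [316.1 258.4] (np.int32(172), (28.679794311523438, 6.577935218811035)) [316.4 258.4]
```

View pics/end.png

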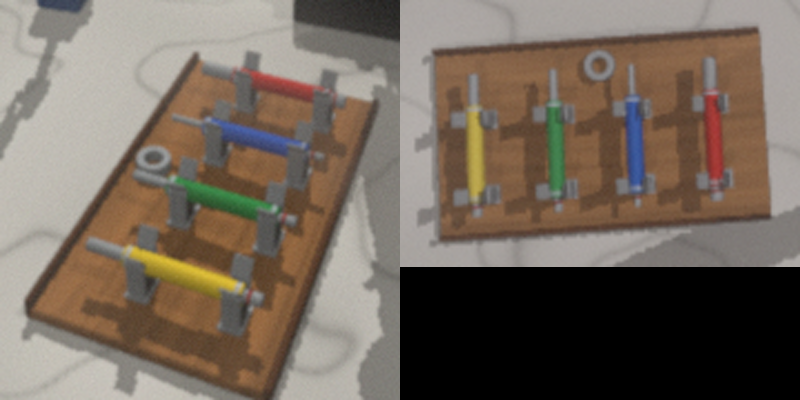

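The picture shows all four gauges in their clips in the order yellow, green, blue, red. Each agrees with the projected home position to about 1–2 px, and the arm is clear. I am handing the job in.

```bash
python3 -c "
from bench import arm
print(arm.sign_off())"
```

```text
the job is handed in; nothing more can be done
None
```

All four gauges are pressed home in the rack clips in their original order (yellow, green, blue, red from left to right), with the fingers off them and the stand untouched; I handed the job in at about 30 s on the robot clock, and no verdict was shown.

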